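Level the staining table and set out the jars

TASK

Make the staining table ready for filling: first, with the jars still off it, turn the red and orange knobs until the black plate is level both ways. Then stand every jar from the draining mat mouth-up on the plate, low jars on the blue band and tall jars on the yellow band, centred across the band's width and with their whole base on it, and leave the plate level, the jars released and the other things on the bench where they are.

Things in the scene. Friction and masses are not known exactly. Their poses are not given: they have to be found in the camera images.
- plate_top (a point): centre of the top of the black hinged plate (220 x 220 x 8 mm, about 60 mm above the bench), which tilts about its centre. x points away from the red knob's edge, y away from the orange knob's edge, z is its normal. A green vial lies on its +y edge (10 mm high), another beyond its +x edge; their white bubbles run to the high side (0.25 m per rad), between two black lines when level
- tilt_front (a joint): tilt of the plate (rad) set by the red knob: 0 is level, positive means that the edge by the red knob (-x) is high. One rad of clockwise knob turn (seen from above) adds 0.04 rad
- tilt_side (a joint): tilt of the plate (rad) set by the orange knob: 0 is level, positive means that the edge by the orange knob (-y) is high. One rad of clockwise knob turn (seen from above) adds 0.04 rad
- front_grip (a point): point to grip the red knob, on its upright turning axis, 95 mm above the bench; the knob stands 50 mm outside the middle of the plate's -x edge and leans with tilt_side. Its grip bar is 46 mm long (point x), 12 mm thick (point y) and reaches from 16 mm below this point to 10 mm above. Turns 6 rad in all (friction 0.1 N m), does not rise, stays where it is left
- side_grip (a point): the same for the orange knob, 50 mm outside the plate's -y edge; always upright
- row_blue (a point): middle of the blue band on the plate's top (180 mm along x, 76 mm wide in y), for the low jars; axes as plate_top
- row_yellow (a point): middle of the yellow band on the plate's top (same size), for the tall jars; axes as plate_top
- mat: grey draining mat, 250 x 250 x 4 mm, fixed to the bench; origin at the centre of its underside
- low1: square open staining jar of white plastic, 50 x 50 mm and 66 mm tall, walls 4 mm, closed flat bottom, a black band round its mouth. Origin: the jar's middle, at half its height; +z points to the mouth, x and y square to its sides. Starts mouth-down on the draining mat. Low size (90 to 180 g). Some jars may be absent
- low2: square open staining jar of white plastic, 50 x 50 mm and 66 mm tall, walls 4 mm, closed flat bottom, a black band round its mouth. Origin: the jar's middle, at half its height; +z points to the mouth, x and y square to its sides. Starts mouth-down on the draining mat. Low size (90 to 180 g). Some jars may be absent
- tall1: square open staining jar of white plastic, 50 x 50 mm and 96 mm tall, walls 4 mm, closed flat bottom, a black band round its mouth. Origin: the jar's middle, at half its height; +z points to the mouth, x and y square to its sides. Starts mouth-down on the draining mat. Tall size (90 to 180 g). Some jars may be absent
- tall2: square open staining jar of white plastic, 50 x 50 mm and 96 mm tall, walls 4 mm, closed flat bottom, a black band round its mouth. Origin: the jar's middle, at half its height; +z points to the mouth, x and y square to its sides. Starts mouth-down on the draining mat. Tall size (90 to 180 g). Some jars may be absent
- reagent_a: amber reagent bottle 56 mm across, 120 mm tall; not part of the job, leave it alone. Origin at its underside
- reagent_b: amber reagent jar 56 mm across, 100 mm tall; not part of the job, leave it alone. Origin at its underside
- dish: clear round culture dish 90 mm across, 16 mm high; not part of the job, leave it alone. Origin at its underside
- slidebox: blue and white slide box 85 x 60 x 24 mm; not part of the job, leave it alone. Origin at its underside
- eyepiece: black microscope eyepiece 36 mm across, 50 mm tall; not part of the job, leave it alone. Origin at its underside
- brush: small brush 160 mm long, lying; not part of the job, leave it alone. Origin at its underside (near its middle)

How it is judged:
By the outcome, as a careful person would: the job done as asked, in the order asked, and still so for the second after the job is handed in, with the robot touching nothing.
Of low1, low2, tall1, tall2 only 2 to 3 are there at a start; the rules pass over those that are not, and their reading is None.
At some moment in a run one of low1, low2, tall1, tall2 may be knocked a few centimetres aside while the robot is not near it.
Once in a run the grip may slacken for a moment while it holds something.
It also fails if it takes over 210 s, if anything falls off the work surface, if the arm or the gripper's body presses on something with over 40 N, if the wrist force passes 120 N, or if a joint passes its speed limit or range.

ROBOT

A 7-joint arm with a two-finger parallel gripper is mounted at the origin on the work surface. World frame = base frame: x ahead of the robot, y to its left, z up, the work surface at z = 0. Lengths are in m, angles in rad, forces in N, time in s.
With the tool pointing down it reaches from about 0.35 to 0.9 m from the base axis. Payload 19.9 kg.
Tool frame: the origin (TCP) lies at the very end of the fingers, on their centre line; the grasp point (between the pads) lies 19 mm behind it (robot.grip_point_offset is the distance from the TCP to the grasp point, in m); z points along the fingers, y is the line along which they close (so a half turn about z gives the same grasp; the last joint's range is limited). The gripper opens to 94 mm and grips with 3 to 60 N. Pads are 16 mm wide; open, the fingers measure 119 mm over their backs; the gripper's body (75 mm by 177 mm) begins 78 mm behind the grasp point.
Start: joints at [-1.262, 0.417, -0.01, 1.614, 0.005, 1.111, -0.053], TCP at [0.214, 0.587, 0.205] pointing down, gripper open.
Joint ranges: [-2.81, 2.81], [-0.39, 2.02], [-1.27, 1.25], [0.06, 2.57], [-1.19, 4.33], [0.19, 2], [-2.82, 2.82]. Speed limits (rad/s): [1.89, 1.89, 2.39, 2.39, 3.01, 3.01, 3.01].

INTERFACE

Orientations are given as a unit quaternion [w, x, y, z].
In Python, from station import sensors, snapshot, calibration, hand_in, regions_of, robot gives the robot as it stands.
- The arm moves only by the shell command python3 -m pendant 'ROWS' [OPENING] [FORCE]. ROWS is JSON, one flat list of numbers, 4 for each row, row after row: the shift along the tool's x, y, z in cm, then the turn about the tool's z in degrees. In form: [tx, ty, tz, spin, tx, ty, tz, spin, ...]. A call has 1 to 10 rows; each row is the pose to reach, as a shift and turn from the pose commanded when the call began, along the tool's axes at that moment; what a row does not reach only later rows make up. A row lasts 1/10 s, in which the tool goes at most 50 mm and 8.59 degrees, less where a joint would pass 70% of its speed; a pose out of reach is approached as far as the arm can. A call with a gripper value outside its range is refused whole. OPENING is the opening, from -1 (shut) to 1 (fully open), set as the call begins (- or left out, the last holds). The fingers move at their own pace and stop on an object; FORCE is the grip in N (left out, the last holds). Time passes only in rows, so rows that repeat a pose let the fingers close. It gives the time, the measured TCP pose, the force, the opening and the grip force at its end, in the units of the state.
- sensors.sense(): the state, without advancing time (a new reading comes with each control period).
- snapshot(name): name is "scene" or "top" or "wrist"; returns the picture (480x640x3 uint8, red, green, blue); there is no depth.
- calibration(name): a dict with "fx", "fy", "cx", "cy" (pixels), "position" and "attitude" of the camera in the world; the wrist camera has in their place "T_tool_cam" (4x4, takes a point from camera to tool coordinates, whose origin is the TCP and whose axes are the flange's). Camera axes: x right, y up, looking along -z (the intrinsics and any distortion apply to the point x, -y, -z); pixel columns grow to the right and rows downward; lengths in m; the calibration is good to about 2 mm. The wrist camera is an equidistant fisheye: a pixel r from the principal point sees the ray r / f radians off the axis. A picture is of the moment at which its call begins: read the wrist's pose just before it. calibration takes no time and is no camera call.
- hand_in(): hands the job in; it is judged then, once.
Trained networks look in the newest picture that a camera, given by its name, has taken for a name from the list of things; names that differ only in an ending like _2 or _b are one class to them, and where a whole thing is asked for, a point or a joint stands for the part that bears it (a point fixed in the world has none). Each returns a list of dicts, best first, with "score" (0 to 1); they miss things now and then, are a little off and sometimes report something else, mostly with a low value. They report only what shows in the picture. A call takes as long as a camera call.
- regions_of(camera, label): "mask" (480x640 bool, what is visible of it) and "bbox" ([left, top, width, height] in pixels, round what is visible of it).
The state is a dict: "time_s": time; "joints": joint angles; "joint_velocities": joint speeds; "joint_efforts": joint torques, N m; "eef_pos": TCP position; "tcp_rot": TCP orientation; "ft_force": force on the tool from outside, world axes, zero at the start; "ft_torque": the same for the moment, N m; "width": finger opening in m; "finger_force": force on a finger pad.
Only numpy, scipy, OpenCV 4.12 (cv2) and the standard library are available. Lean on these libraries where they do the work, as an engineer would, in place of code of your own. Each camera call takes 0.05 s, during which the arm holds its last target. There are 200 camera calls.

## Working session

There is one attempt and no reset: what is moved stays moved. The work goes in short steps, Python scripts to look and compute and a shell command to move; the robot and the scene stay as the last step left them, time stands still between calls to the robot, and variables do not carry over. Pictures are saved under pics/ and viewed, at most 14 in all, crops included, and the job is handed in when it is done.

```bash
ls; mkdir -p pics
python3 - <<'E'
from station import sensors, snapshot, calibration, regions_of
import cv2
for n in ("scene","top"):
    im=snapshot(n); cv2.imwrite(f"pics/{n}0.png",im[...,::-1]); print(n,calibration(n))
print(calibration("wrist"))
print(sensors.sense())
E
```

```text
pics
scene {'fx': 610.4873485068155, 'fy': 610.4873485068155, 'cx': 315.61463573588856, 'cy': 242.33832955427067, 'position': array([ 1.5141923 , -0.41140153,  0.75962287]), 'attitude': array([0.73036114, 0.38620098, 0.26532726, 0.49701393])}
top {'fx': 473.0723804868085, 'fy': 473.0723804868085, 'cx': 320.27948891612704, 'cy': 241.47082375233893, 'position': array([ 0.33400389, -0.04101795,  1.20053459]), 'attitude': array([ 0.71291618,  0.0758148 , -0.07014117, -0.69360136])}
{'fx': 371.64829954431775, 'fy': 371.64829954431775, 'cx': 317.7881215245632, 'cy': 236.87198264768602, 'T_tool_cam': array([[-3.84937764e-05,  9.68530034e-01,  2.48896707e-01,
         7.18531639e-02],
       [ 9.99999458e-01,  2.96175479e-04, -9.97848037e-04,
         9.08615549e-04],
       [-1.04016289e-03,  2.48896534e-01, -9.68529521e-01,
        -1.79700614e-01],
       [ 0.00000000e+00,  0.00000000e+00,  0.00000000e+00,
         1.00000000e+00]])}
{'time_s': 0.1, 'joints': array([-1.26251121,  0.41791571, -0.01031376,  1.614129  ,  0.00467794,
        1.1107369 , -0.05304626]), 'joint_velocities': array([-0.00066705, -0.00027514, -0.00073933, -0.00128696,  0.00088973,
        0.00056184, -0.00153774]), 'joint_efforts': array([-1.02143607e-03, -8.52590704e+01,  6.38479237e-01, -4.26697290e+01,
       -4.90163150e-02,  1.63303083e-02,  2.88302988e-05]), 'eef_pos': array([0.21405963, 0.58681241, 0.20488059]), 'tcp_rot': array([-6.91728892e-05,  1.74021103e-01,  9.84741751e-01, -5.78320071e-04]), 'ft_force': array([ 0.37842909,  0.15891488, -0.02468257]), 'ft_torque': array([-0.01680909, -0.0607055 ,  0.00042239]), 'finger_force': 0.0, 'width': 0.0939960444792583}
```

View pics/scene0.png

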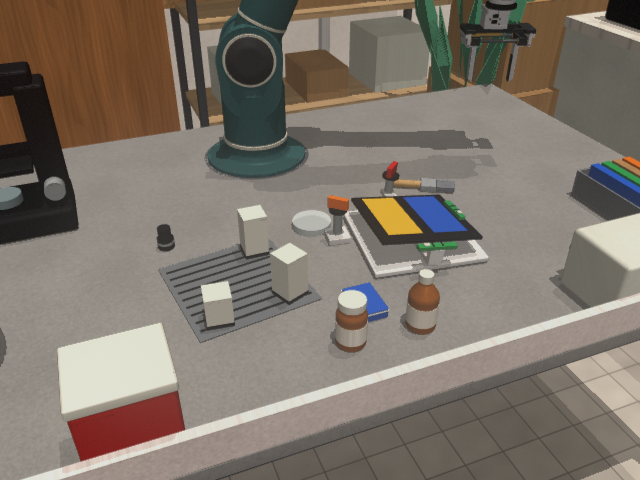

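View pics/top0.png

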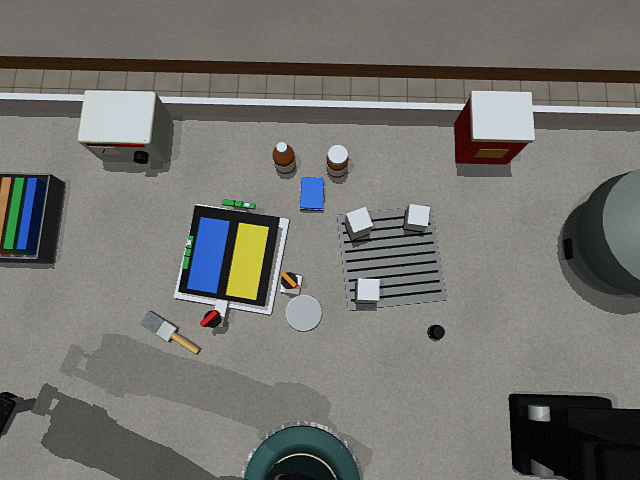

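The scene shows the plate with the blue and yellow bands and both knobs, and three jars mouth-down on the mat: two tall (scene px 253,231 and 290,272) and one low (218,303). In the top view the red knob is at (210,318), the orange knob at (290,281), and the jars at (358,222), (418,217) and (368,289).

```bash
cat > h.py <<'E'
import numpy as np, cv2
from scipy.spatial.transform import Rotation as R
from scipy.optimize import least_squares
from station import sensors, snapshot, calibration, regions_of
def cam(n, s=None):
    c=calibration(n); K=(c['fx'],c['fy'],c['cx'],c['cy'])
    if n!='wrist':
        q=c['attitude']; return K,R.from_quat([*q[1:],q[0]]).as_matrix(),np.array(c['position'])
    s=s or sensors.sense(); q=s['tcp_rot']; Rt=R.from_quat([*q[1:],q[0]]).as_matrix(); T=c['T_tool_cam']
    return K,Rt@T[:3,:3],s['eef_pos']+Rt@T[:3,3]
def proj(n,P,C=None):
    K,Rc,t=C or cam(n); p=(np.atleast_2d(P)-t)@Rc; x,y,z=p[:,0],-p[:,1],-p[:,2]
    if n=='wrist':
        r=np.hypot(x,y); k=np.arctan2(r,z)/np.maximum(r,1e-9)
    else: k=1/z
    return np.c_[K[0]*x*k+K[2],K[1]*y*k+K[3]]
def ray(n,uv,C=None):
    K,Rc,t=C or cam(n); uv=np.atleast_2d(uv).astype(float); a=(uv[:,0]-K[2])/K[0]; b=(uv[:,1]-K[3])/K[1]
    if n=='wrist':
        r=np.hypot(a,b); k=np.sin(r)/np.maximum(r,1e-9); d=np.c_[a*k,-b*k,-np.cos(r)]
    else: d=np.c_[a,-b,-np.ones(len(a))]
    return t,d@Rc.T
def onz(n,uv,z,C=None):
    t,d=ray(n,uv,C); return t+d*((z-t[2])/d[:,2])[:,None]
def cornersof(m):
    c=max(cv2.findContours(m.astype('uint8'),0,2)[0],key=cv2.contourArea); return cv2.boxPoints(cv2.minAreaRect(c)),c
def tool():
    s=sensors.sense(); q=s['tcp_rot']; return s['eef_pos'],R.from_quat([*q[1:],q[0]]).as_matrix()
def shift(target,s=None):
    p,M=tool(); return np.round((np.asarray(target)-p)@M*100,2)
def yawof(): 
    M=tool()[1]; return np.degrees(np.arctan2(M[1,1],M[0,1]))  # direction of closing axis
def spin_to(yaw): # tool z down: +spin turns clockwise from above
    d=(yaw-yawof()+90)%180-90; return round(-d,1)
E
python3 - <<'E'
from h import *
snapshot('top'); snapshot('scene')
for cm in ('top','scene'):
  for l in ('row_blue','row_yellow','front_grip','side_grip','low1','tall1','mat','dish','brush','eyepiece','slidebox','reagent_a'):
    for r in regions_of(cm,l)[:4]:
        if r['score']<.3: continue
        print(cm,l,round(r['score'],2),r['bbox'],np.round(cornersof(r['mask'])[0]).tolist() if l in('row_blue','low1','tall1','mat') else '')
im=snapshot('top'); hsv=cv2.cvtColor(im,cv2.COLOR_RGB2HSV)
for nm,lo,hi in(('blue',(105,120,60),(125,255,255)),('yel',(24,120,60),(34,255,255)),('red',(0,170,60),(6,255,255)),('or',(8,170,80),(20,255,255))):
    m=cv2.inRange(hsv,lo,hi); m[:,:170]=0; m[:190]=0;m[340:]=0;m[:,305:]=0
    b,c=cornersof(m); print(nm,cv2.contourArea(c),np.round(b,1).tolist(), np.round(onz('top',b,.06 if nm in('blue','yel') else .105),3).tolist())
E
```

```text
top row_blue 0.96 [176.6, 207.5, 105.0, 97.6] [[177.0, 292.0], [192.0, 202.0], [280.0, 216.0], [265.0, 307.0]]
top row_yellow 0.86 [176.5, 203.1, 102.6, 102.3] 
top front_grip 0.66 [199.3, 307.0, 23.9, 23.2] 
top side_grip 0.73 [281.7, 271.0, 14.9, 17.4] 
top low1 0.9 [401.1, 207.1, 28.7, 27.3] [[403.0, 229.0], [406.0, 203.0], [430.0, 206.0], [427.0, 232.0]]
top low1 0.64 [178.2, 203.9, 98.7, 103.1] [[178.0, 291.0], [193.0, 202.0], [280.0, 217.0], [264.0, 306.0]]
top tall1 0.98 [346.6, 210.3, 26.8, 32.5] [[342.0, 215.0], [366.0, 207.0], [374.0, 233.0], [351.0, 240.0]]
top tall1 0.79 [354.5, 278.7, 26.2, 24.6] [[354.0, 302.0], [355.0, 277.0], [379.0, 279.0], [378.0, 304.0]]
top tall1 0.3 [181.6, 204.6, 97.7, 102.0] [[178.0, 292.0], [193.0, 202.0], [281.0, 217.0], [265.0, 307.0]]
top mat 0.75 [341.3, 208.1, 103.2, 101.6] [[335.0, 216.0], [433.0, 203.0], [446.0, 300.0], [349.0, 313.0]]
top dish 0.83 [284.4, 293.9, 37.5, 37.7] 
top brush 0.75 [145.3, 308.4, 53.1, 45.4] 
top eyepiece 0.66 [424.4, 324.6, 24.4, 17.6] 
top eyepiece 0.33 [199.9, 309.3, 22.8, 20.9] 
top slidebox 0.83 [302.1, 1
[... 1655 characters left out ...]
.06], [0.438, 0.219, 0.06]]
yel 2220.5 [[224.6999969482422, 294.6000061035156], [237.6999969482422, 221.1999969482422], [268.70001220703125, 226.60000610351562], [255.60000610351562, 300.1000061035156]] [[0.436, 0.198, 0.06], [0.619, 0.178, 0.06], [0.607, 0.101, 0.06], [0.425, 0.123, 0.06]]
red 77.5 [[199.3000030517578, 322.20001220703125], [213.60000610351562, 309.29998779296875], [217.0, 313.20001220703125], [202.6999969482422, 326.0]] [[0.368, 0.242, 0.105], [0.398, 0.212, 0.105], [0.389, 0.203, 0.105], [0.359, 0.234, 0.105]]
or 86.0 [[280.0, 274.0], [283.5, 270.5], [296.5, 283.5], [293.0, 287.0]] [[0.484, 0.063, 0.105], [0.492, 0.055, 0.105], [0.462, 0.024, 0.105], [0.454, 0.031, 0.105]]
```

Run:
```python
from h import *
print(shift([.43,.21,.27]), yawof(), spin_to(44.5), tool()[1].round(2).tolist())
# plate fit from both cams
def quad(im,lo,hi,box):
    hsv=cv2.cvtColor(im,cv2.COLOR_RGB2HSV); m=cv2.inRange(hsv,lo,hi); k=np.zeros_like(m); x0,y0,x1,y1=box; k[y0:y1,x0:x1]=1; m=m*k
    c=max(cv2.findContours(m,0,2)[0],key=cv2.contourArea); e=1
    h=cv2.convexHull(c)
    while len(a:=cv2.approxPolyDP(h,e,True))>4: e+=.3
    return a[:,0].astype(float)
obs=[]
for n,box in(('top',(170,190,285,330)),('scene',(345,185,485,250))):
    im=snapshot(n)
    for b,lo,hi in((0,(105,120,60),(125,255,255)),(1,(14,120,60),(34,255,255))):
        q=quad(im,lo,hi,box); obs.append((n,b,q)); print(n,b,q.tolist())
def pl(p):
    x,y,yaw,tf,ts=p[:5]
    # tf>0: -x edge high => rot about +y positive ; ts>0: -y high => rot about x negative
    return np.array([x,y,.06]),R.from_euler('z',yaw).as_matrix()@R.from_euler('x',-ts).as_matrix()@R.from_euler('y',tf).as_matrix()
def res(p):
    o,M=pl(p); out=[]
    for n,b,q in obs:
        yc=p[5+b]; L=np.array([[sx*.09,yc+sy*.038,0] for sx in(-1,1) for sy in(-1,1)])
        uv=proj(n,o+L@M.T); d=np.linalg.norm(uv[:,None]-q[None],axis=2); i=d.argmin(1); out.append((uv-q[i]).ravel())
    return np.concatenate(out)
r=least_squares(res,[.53,.198,-.1,0,0,.047,-.047],loss='soft_l1'); print(r.x.round(4),np.abs(r.fun).max(),r.cost)
```

```text
[-33.2  -28.03  -6.45] 69.95884884123622 25.5 [[-0.94, 0.34, -0.0], [0.34, 0.94, -0.0], [-0.0, -0.0, -1.0]]
top 0 [[200.0, 217.0], [229.0, 221.0], [216.0, 293.0], [186.0, 287.0]]
top 1 [[268.0, 227.0], [256.0, 298.0], [225.0, 294.0], [238.0, 223.0]]
scene 0 [[404.0, 197.0], [433.0, 196.0], [466.0, 230.0], [434.0, 232.0]]
scene 1 [[362.0, 198.0], [392.0, 197.0], [422.0, 233.0], [388.0, 234.0]]
[ 0.5294  0.2117 -0.1439 -0.0901  0.1013  0.0373 -0.0633] 1.6516766906009934 5.375274122032818
```

```bash
python3 -m pendant '[-33.2,-28,-6.4,25.5,-33.2,-28,-6.4,25.5,-33.2,-28,-6.4,25.5,-33.2,-28,-6.4,25.5,-33.2,-28,-6.4,25.5,-33.2,-28,-6.4,25.5,-33.2,-28,-6.4,25.5,-33.2,-28,-6.4,25.5,-33.2,-28,-6.4,25.5,-33.2,-28,-6.4,25.5]' -0.2; python3 -m pendant '[0,0,0,0,0,0,0,0,0,0,0,0]'
python3 - <<'E'
from h import *
print(*tool(),yawof())
im=snapshot('wrist'); cv2.imwrite('pics/w1.png',im[...,::-1])
print(proj('wrist',[[.371,.2155,.105],[.53,.205,.06]]))
E
```

```text
time_s: 2.55
eef_pos: [0.4326, 0.2059, 0.2706]
tcp_rot: [0.001, 0.39, 0.921, 0.001]
ft_force: [-0.4, 1.0, 0.4]
width: 0.0376
finger_force: 0.0
time_s: 2.85
eef_pos: [0.4296, 0.2113, 0.2693]
tcp_rot: [-0.0, 0.386, 0.922, -0.0]
ft_force: [-0.3, -0.0, 0.2]
width: 0.0378
finger_force: 0.0
[0.42955552 0.21128401 0.26925082] [[-7.01727388e-01  7.12445463e-01 -3.67774012e-04]
 [ 7.12445553e-01  7.01727350e-01 -2.45407780e-04]
 [ 8.32374238e-05 -4.34228320e-04 -9.99999902e-01]] 44.56575970088105
[[274.83258817 174.04177703]
 [376.46644909 277.53107309]]
```

View pics/w1.png

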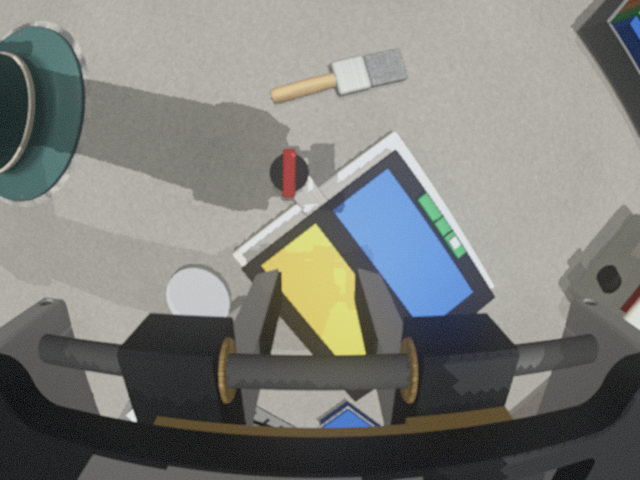

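```bash
cat >> h.py <<'E'
def knob(n,col,z=.105,C=None,near=None):
    im=snapshot(n); hsv=cv2.cvtColor(im,cv2.COLOR_RGB2HSV)
    lo,hi={'red':((0,170,60),(5,255,255)),'or':((7,170,80),(19,255,255))}[col]
    m=cv2.inRange(hsv,lo,hi)|(cv2.inRange(hsv,(175,170,60),(180,255,255)) if col=='red' else 0)
    if near is not None:
        k=np.zeros_like(m); cv2.circle(k,tuple(int(v) for v in near),45,255,-1); m&=k
    b,c=cornersof(m>0); w=onz(n,b,z,C); o=w.mean(0); e=[w[1]-w[0],w[2]-w[1]]; l=max(e,key=np.linalg.norm)
    return b.mean(0),o,[np.linalg.norm(x) for x in e],np.degrees(np.arctan2(l[1],l[0]))
E
python3 - <<'E'
from h import *
r=knob('wrist','red',near=(289,173)); print(r)
o=r[1].copy(); o[2]=.14
print('above',shift(o),'spin',spin_to(r[3]+90)); o[2]=.082; print('grasp',shift(o)); print(sensors.sense()['joints'].round(2))
E
```

```text
Traceback (most recent call last):
  File "h.py", line 41, in knob
    b,c=cornersof(m>0); w=onz(n,b,z,C); o=w.mean(0); e=[w[1]-w[0],w[2]-w[1]]; l=max(e,key=np.linalg.norm)
        ~~~~~~~~~^^^^^
  File "h.py", line 26, in cornersof
    c=max(cv2.findContours(m.astype('uint8'),0,2)[0],key=cv2.contourArea); return cv2.boxPoints(cv2.minAreaRect(c)),c
ValueError: max() iterable argument is empty
```

```bash
sed -i 's/(0,170,60),(5,255,255)/(0,120,60),(5,255,255)/; s/(175,170,60)/(170,120,60)/; s/(7,170,80)/(7,120,80)/' h.py
python3 - <<'E'
from h import *
im=cv2.imread('pics/w1.png'); print(cv2.cvtColor(im,cv2.COLOR_BGR2HSV)[173,289])
r=knob('wrist','red',near=(289,173)); print(r)
o=r[1].copy(); o[2]=.14
print('above',shift(o),'spin',spin_to(r[3]+90)); o[2]=.082; print('grasp',shift(o)); print(sensors.sense()['joints'].round(2))
E
```

```text
[  0 147 166]
(array([288.5, 172.5], dtype=float32), array([0.37938324, 0.22503144, 0.105     ]), [np.float64(0.011997402050684336), np.float64(0.043886251220309584)], np.float64(-45.95374447549987))
above [ 4.54 -2.6  12.93] spin 0.5
grasp [ 4.54 -2.59 18.73]
[-0.83  0.09  0.33  1.89 -0.03  1.16  0.29]
```

```bash
python3 -m pendant '[4.5,-2.6,6,0,4.5,-2.6,12,0,4.5,-2.6,12.9,0,4.5,-2.6,12.9,0,4.5,-2.6,16,0,4.5,-2.6,18.6,0,4.5,-2.6,18.6,0,4.5,-2.6,18.6,0]' -0.2; python3 -m pendant '[0,0,0,0,0,0,0,0,0,0,0,0,0,0,0,0,0,0,0,0,0,0,0,0]' -1 30
python3 -m pendant '[0,0,0,8,0,0,0,16,0,0,0,24,0,0,0,32,0,0,0,40,0,0,0,48,0,0,0,56,0,0,0,64,0,0,0,64]'; python3 -c "
from h import *
print(sensors.sense()['joints'].round(2),yawof(),sensors.sense()['ft_torque'])"
```

```text
time_s: 3.8
eef_pos: [0.381, 0.2246, 0.0851]
tcp_rot: [0.0, 0.387, 0.922, 0.0]
ft_force: [0.5, 0.1, 0.6]
width: 0.0374
finger_force: 0.0
time_s: 4.4
eef_pos: [0.379, 0.2232, 0.0839]
tcp_rot: [-0.001, 0.387, 0.922, -0.001]
ft_force: [-8.2, -8.8, 18.9]
width: 0.0126
finger_force: 30.3
time_s: 5.3
eef_pos: [0.3792, 0.2234, 0.0836]
tcp_rot: [-0.0, 0.818, 0.575, -0.001]
ft_force: [-7.1, -7.5, 12.2]
width: 0.0115
finger_force: 30.1
[-1.04  0.3   0.5   2.18 -0.21  0.72 -0.74] -19.859480733154264 [-2.33888236  1.41226022 -0.01072773]
```

```bash
python3 -m pendant '[0,0,0,8,0,0,0,16,0,0,0,24,0,0,0,32,0,0,0,40,0,0,0,48,0,0,0,56,0,0,0,62,0,0,0,62]'; python3 -m pendant '[0,0,0,0,0,0,0,0,0,0,-3,0,0,0,-8,0,0,0,-14,0,0,0,-17,0,0,0,-17,0,0,0,-17,0]' 0
python3 - <<'E'
from h import *
print(yawof(),sensors.sense()['joints'].round(2))
im=snapshot('wrist'); cv2.imwrite('pics/w2.png',im[...,::-1])
E
```

```text
time_s: 6.2
eef_pos: [0.3794, 0.2232, 0.0835]
tcp_rot: [0.001, 0.997, 0.072, -0.001]
ft_force: [-4.2, -7.3, 7.2]
width: 0.0128
finger_force: 30.3
time_s: 7.0
eef_pos: [0.3801, 0.2247, 0.254]
tcp_rot: [-0.001, 0.997, 0.074, 0.0]
ft_force: [-0.4, 0.5, -0.8]
width: 0.0472
finger_force: 0.0
-81.49475575900482 [-1.45  0.02  0.87  2.01 -0.02  1.12 -2.  ]
```

View pics/w2.png

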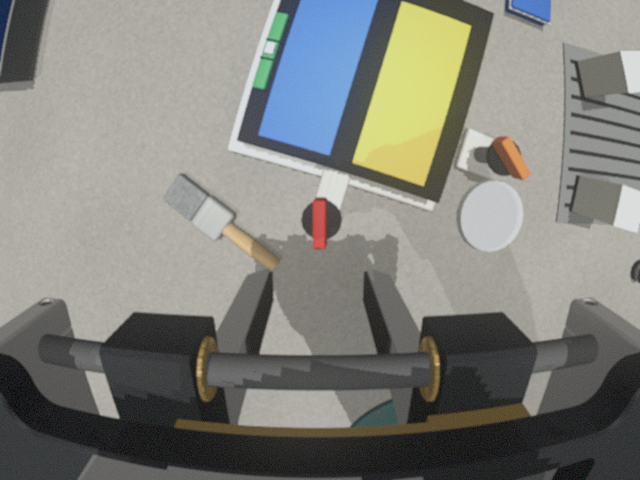

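Run:
```python
from h import *
r=knob('wrist','or',near=(510,157)); print(r)
o=r[1].copy(); o[2]=.14
print('above',shift(o),'spin',spin_to(r[3]+90)); o[2]=.082; print('grasp',shift(o)); print(sensors.sense()['joints'].round(2))
```

```text
(array([511.64383, 156.6899 ], dtype=float32), array([0.47405904, 0.05021509, 0.105     ]), [np.float64(0.02025603169295372), np.float64(0.04954353176454141)], np.float64(-131.31595515953788))
above [ 6.79 18.58 11.28] spin -40.2
grasp [ 6.8  18.57 17.08]
[-1.45  0.02  0.87  2.01 -0.02  1.12 -2.  ]
```

```bash
python3 -m pendant '[3.4,9.3,0,-8,6.8,18.6,0,-16,6.8,18.6,0,-24,6.8,18.6,0,-32,6.8,18.6,0,-40,6.8,18.6,0,-40,6.8,18.6,0,-40,6.8,18.6,0,-40]' -0.2
python3 - <<'E'
from h import *
near=proj('wrist',[.474,.046,.105])[0]
r=knob('wrist','or',near=near); print(r)
o=r[1].copy(); o[2]=.082; print('grasp',shift(o),'spin',spin_to(r[3]+90)); print(sensors.sense()['joints'].round(2))
E
```

```text
time_s: 7.9
eef_pos: [0.4742, 0.0502, 0.2526]
tcp_rot: [0.0, 0.913, 0.408, -0.001]
ft_force: [0.5, -0.4, 0.6]
width: 0.0376
finger_force: 0.0
(array([323. , 225.5], dtype=float32), array([0.47674748, 0.04728706, 0.105     ]), [np.float64(0.012472224021174915), np.float64(0.04549116032762545)], np.float64(-131.31532400193822))
grasp [-0.06  0.44 17.08] spin -0.4
[-1.08  0.15  1.01  1.93 -0.14  1.13 -0.75]
```

```bash
python3 -m pendant '[0,0.4,5,0,0,0.4,10,0,0,0.4,14,0,0,0.4,17,0,0,0.4,17,0,0,0.4,17,0,0,0.4,17,0]' -0.2; python3 -m pendant '[0,0,0,0,0,0,0,0,0,0,0,0,0,0,0,0,0,0,0,0,0,0,0,0]' -1 30
python3 -m pendant '[0,0,0,-8,0,0,0,-16,0,0,0,-24,0,0,0,-32,0,0,0,-40,0,0,0,-48,0,0,0,-56,0,0,0,-64,0,0,0,-70,0,0,0,-70]';python3 -m pendant '[0,0,0,-8,0,0,0,-16,0,0,0,-24,0,0,0,-32,0,0,0,-40,0,0,0,-48,0,0,0,-56,0,0,0,-64,0,0,0,-70,0,0,0,-70]'; python3 -m pendant '[0,0,0,0,0,0,0,0,0,0,-3,0,0,0,-8,0,0,0,-14,0,0,0,-17,0,0,0,-17,0,0,0,-17,0]' 0;python3 - <<'E'
from h import *
print(yawof(),sensors.sense()['joints'].round(2))
# pose to look at both vials: camera over (0.6,0.2)
M=tool()[1]
print(shift([.53,.14,.3]))
E
```

```text
time_s: 8.65
eef_pos: [0.4774, 0.0484, 0.0835]
tcp_rot: [-0.0, 0.912, 0.41, -0.0]
ft_force: [-0.8, 0.8, -0.3]
width: 0.0379
finger_force: 0.0
time_s: 9.25
eef_pos: [0.4777, 0.0478, 0.0836]
tcp_rot: [-0.0, 0.912, 0.41, 0.0]
ft_force: [-2.0, 0.9, 3.8]
width: 0.0117
finger_force: 29.9
time_s: 10.25
eef_pos: [0.4728, 0.0479, 0.0831]
tcp_rot: [-0.005, 0.51, 0.86, -0.002]
ft_force: [-34.3, 1.2, 34.7]
width: 0.0117
finger_force: 30.0
time_s: 11.25
eef_pos: [0.4726, 0.0441, 0.0825]
tcp_rot: [-0.005, -0.074, 0.997, -0.001]
ft_force: [-30.3, -19.4, 24.7]
width: 0.0119
finger_force: 30.0
time_s: 12.05
eef_pos: [0.478, 0.0479, 0.254]
tcp_rot: [0.001, -0.074, 0.997, 0.0]
ft_force: [0.2, 0.1, -0.2]
width: 0.0472
finger_force: 0.0
98.47813818815699 [-0.44  0.11  0.3   1.91 -0.03  1.13  1.59]
[-6.51  8.35 -4.59]
```

```bash
python3 -c "
from h import *
print(shift([.70,.24,.26]))"
```

```text
[-24.79  15.73  -0.55]
```

```bash
python3 -m pendant '[-6,4,-0.5,0,-12,8,-0.5,0,-18,12,-0.5,0,-24.8,15.7,-0.5,0,-24.8,15.7,-0.5,0,-24.8,15.7,-0.5,0,-24.8,15.7,-0.5,0,-24.8,15.7,-0.5,0,-24.8,15.7,-0.5,0]'
python3 - <<'E'
from h import *
print(tool()[0])
im=snapshot('wrist')
cv2.imwrite('pics/w3.png',cv2.resize(im[60:360,140:540,::-1],None,fx=2,fy=2,interpolation=cv2.INTER_CUBIC))
E
```

```text
time_s: 12.95
eef_pos: [0.6994, 0.2384, 0.2576]
tcp_rot: [-0.001, -0.073, 0.997, -0.0]
ft_force: [-1.2, -0.5, -0.2]
width: 0.0467
finger_force: 0.0
[0.69935583 0.2384371  0.25760218]
```

View pics/w3.png

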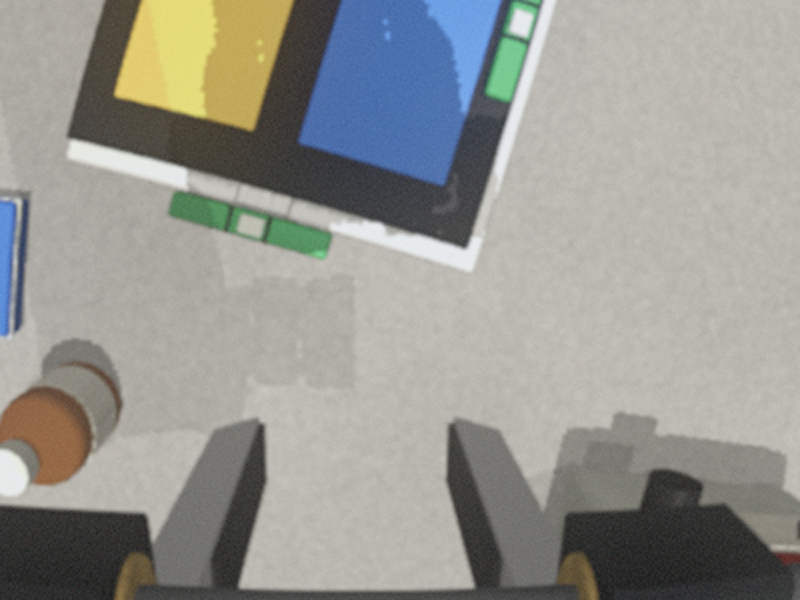

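The wrist view shows both bubbles between their lines: the +x vial at crop (250,223), and the +y vial at (521,20), cut off by the crop edge. I'll look closer.

```bash
python3 -m pendant '[2,2,3,0,4,4,5,0,4,4,5,0,4,4,5,0,4,4,5,0,4,4,5,0,4,4,5,0]'
python3 - <<'E'
from h import *
im=snapshot('wrist'); hsv=cv2.cvtColor(im,cv2.COLOR_RGB2HSV)
g=cv2.inRange(hsv,(55,80,60),(80,255,255)); g=cv2.morphologyEx(g,cv2.MORPH_OPEN,np.ones((2,2)))
n,l,st,ce=cv2.connectedComponentsWithStats(g)
print([(s[:5].tolist(),c.round(1).tolist()) for s,c in zip(st,ce) if 40<s[4]<20000])
m=cv2.morphologyEx(g,cv2.MORPH_CLOSE,np.ones((25,25)))
tiles=[]
for c in cv2.findContours(m,0,2)[0]:
    if cv2.contourArea(c)<200: continue
    (x,y),(w,h),a=cv2.minAreaRect(c); print((x,y),(w,h),a)
    if w<h: a+=90; w,h=h,w
    M=cv2.getRotationMatrix2D((x,y),a,6); M[:,2]+=np.array([400-x,100-y]); t=cv2.warpAffine(im,M,(800,200),flags=cv2.INTER_CUBIC)
    t[:,400]=(255,0,0); t[:12,int(400-3*w)]=t[:12,int(400+3*w)]=255; tiles.append(t)
cv2.imwrite('pics/w4.png',np.vstack(tiles)[...,::-1])
E
```

```text
time_s: 13.7
eef_pos: [0.655, 0.2724, 0.2089]
tcp_rot: [0.0, -0.073, 0.997, -0.0]
ft_force: [-1.0, 0.1, 0.1]
width: 0.0466
finger_force: 0.0
[([364, 56, 25, 36, 583], [375.9, 73.3]), ([357, 90, 21, 20, 107], [365.6, 96.5]), ([346, 112, 26, 38, 621], [358.2, 130.7]), ([174, 203, 31, 21, 424], [188.9, 212.7]), ([204, 211, 22, 14, 98], [211.5, 216.3]), ([224, 217, 36, 23, 507], [241.7, 228.0])]
(216.33018493652344, 220.59432983398438) (88.0481185913086, 14.972301483154297) 15.945394515991211
(366.9054260253906, 102.43244171142578) (17.277544021606445, 95.7249526977539) 17.10272979736328
```

View pics/w4.png

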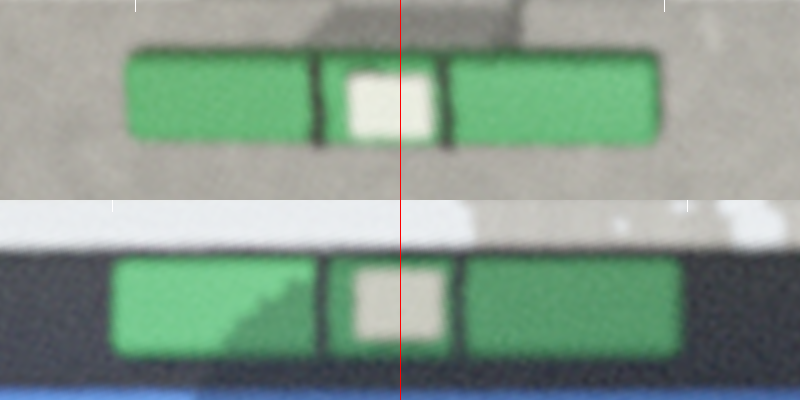

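The bubbles sit about 9 px right of mid between the lines (line mid 381 vs bubble 390 in the upper tile, 390 vs 399 in the lower). That could be parallax, so I'll look from straight above each vial.

Run:
```python
from h import *
v=onz('wrist',[[211,218],[366,100]],.065); print(v)
p,M=tool(); t=calibration('wrist')['T_tool_cam'][:3,3]
for q in v:
    g=q-M@np.array([t[0],t[1],0]); g[2]=.2; print(g,shift(g))
```

```text
[[0.66313545 0.17628802 0.065     ]
 [0.54001485 0.29854727 0.065     ]]
[0.73393856 0.18630234 0.2       ] [-6.56 -9.69  0.88]
[0.61081797 0.30856159 0.2       ] [3.83 4.21 0.87]
```

```bash
cat > vial.py <<'E'
from h import *
import sys
k=int(sys.argv[1]); im=snapshot('wrist'); C=cam('wrist'); hsv=cv2.cvtColor(im,cv2.COLOR_RGB2HSV)
P=np.array([[.663,.176,.065],[.540,.2985,.065]][k]); u=proj('wrist',P,C)[0]
yaw=-.13; a=yaw+(np.pi/2 if k==0 else 0); d=np.array([np.cos(a),np.sin(a),0])  # + = plate +y (k=0) / +x (k=1)
e=np.array([-d[1],d[0],0])
s=np.arange(-.045,.045,.00025); w=np.arange(-.012,.012,.0005)
G=P+s[None,:,None]*d+w[:,None,None]*e
uv=proj('wrist',G.reshape(-1,3),C).reshape(len(w),len(s),2).astype('float32')
t=cv2.remap(im,uv[...,0],uv[...,1],cv2.INTER_CUBIC); cv2.imwrite(f'vial{k}_{sys.argv[2]}.png',t[...,::-1])
h=cv2.cvtColor(t,cv2.COLOR_RGB2HSV).astype(float); 
core=(h[...,0]>55)&(h[...,0]<80)&(h[...,1]>70); rows=core.mean(1)>.5; print('rows',rows.sum(),w[rows].round(4)[[0,-1]])
r=np.where(rows)[0]; r=r[len(r)//4:len(r)*3//4+1]
S=h[r,:,1].mean(0); V=h[r,:,2].mean(0)
b=(S<70)&(V>130)&(np.abs(s)<.03); dark=(V<100)&(np.abs(s)<.03)
print('bubble mm',s[b].min()*1e3,s[b].max()*1e3,'mid',s[b].mean()*1e3); print('dark mm',(s[dark]*1e3).round(1).tolist()); gr=s[(S>70)]; print('green',gr.min()*1e3,gr.max()*1e3)
E
python3 -m pendant '[2,2,0.9,0,3.8,4.2,0.9,0,3.8,4.2,0.9,0,3.8,4.2,0.9,0,3.8,4.2,0.9,0]'; python3 vial.py 1 a; python3 -m pendant '[-3,-4,0,0,-6,-8,0,0,-9,-12,0,0,-10.4,-13.9,0,0,-10.4,-13.9,0,0,-10.4,-13.9,0,0,-10.4,-13.9,0,0]'; python3 vial.py 0 a
python3 - <<'E'
import cv2,numpy as np
cv2.imwrite('pics/v5.png',np.vstack([cv2.resize(cv2.imread(f'vial{k}_a.png'),(720,144)) for k in(0,1)]))
E
```

```text
time_s: 14.25
eef_pos: [0.6115, 0.3081, 0.1996]
tcp_rot: [0.0, -0.073, 0.997, -0.0]
ft_force: [0.3, 0.0, 0.1]
width: 0.047
finger_force: 0.0
rows 30 [-0.0075  0.007 ]
bubble mm -3.749999999999962 10.00000000000005 mid 3.1250000000000444
dark mm [-9.2, -9.0, -8.7, -8.5, -8.2, 11.0, 11.3, 11.5, 11.8, 12.0, 12.3]
green -41.49999999999999 44.25000000000008
time_s: 15.0
eef_pos: [0.7336, 0.1876, 0.1995]
tcp_rot: [-0.0, -0.074, 0.997, 0.0]
ft_force: [-0.2, 0.1, -0.5]
width: 0.0475
finger_force: 0.0
rows 25 [-0.0065  0.0055]
bubble mm -1.2499999999999596 12.750000000000053 mid 5.750000000000047
dark mm [-6.7, -6.5, -6.2, -6.0, -5.7, -5.5, 13.8, 14.0, 14.3, 14.5, 14.8]
green -37.74999999999999 44.75000000000008
```

View pics/v5.png

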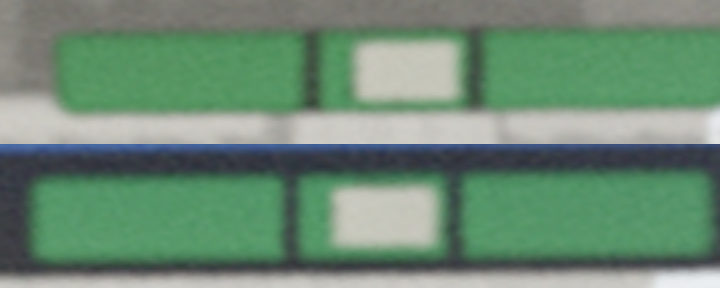

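The vertical views show the bubbles about 1.7 mm toward +y and +x of mid, so each tilt is about −0.0067 rad. Each knob needs roughly 9.6° more clockwise.

```bash
python3 -c "
from h import *
print(shift([.477,.046,.25]), shift([.376,.219,.25]))"
```

```text
[ 27.47 -10.23  -5.04] [34.89  8.38 -5.04]
```

```bash
python3 -m pendant '[5,-2,-5,0,10,-4,-5,0,15,-6,-5,0,20,-8,-5,0,25,-10,-5,0,27.5,-10.2,-5,0,27.5,-10.2,-5,0,27.5,-10.2,-5,0,27.5,-10.2,-5,0]' -0.2
python3 - <<'E'
from h import *
r=knob('wrist','or',near=proj('wrist',[.474,.046,.105])[0]); print(r)
o=r[1].copy(); o[2]=.082; print('grasp',shift(o),'spin',spin_to(r[3]+90))
E
```

```text
time_s: 15.95
eef_pos: [0.4777, 0.0464, 0.2499]
tcp_rot: [0.001, -0.074, 0.997, 0.0]
ft_force: [0.7, 0.8, -0.1]
width: 0.0374
finger_force: 0.0
(array([315.5, 218.5], dtype=float32), array([0.47367953, 0.04469004, 0.105     ]), [np.float64(0.011426833117959731), np.float64(0.04464810806750478)], np.float64(8.670933627082364))
grasp [ 0.45 -0.1  16.76] spin -0.1
```

```bash
python3 -m pendant '[0.5,-0.1,5,0,0.5,-0.1,10,0,0.5,-0.1,14,0,0.5,-0.1,16.8,0,0.5,-0.1,16.8,0,0.5,-0.1,16.8,0,0.5,-0.1,16.8,0]' -0.2; python3 -m pendant '[0,0,0,0,0,0,0,0,0,0,0,0,0,0,0,0,0,0,0,0,0,0,0,0]' -1 30
python3 -m pendant '[0,0,0,5,0,0,0,9.6,0,0,0,9.6,0,0,0,9.6]'; python3 -m pendant '[0,0,0,0,0,0,0,0,0,0,0,0,0,0,-3,0,0,0,-8,0,0,0,-14,0,0,0,-16.8,0,0,0,-16.8,0,0,0,-16.8,0]' -0.2; python3 -c "
from h import *
print(yawof(),shift([.376,.219,.25]))"
```

```text
time_s: 16.7
eef_pos: [0.4711, 0.0438, 0.0794]
tcp_rot: [-0.002, -0.074, 0.997, -0.001]
ft_force: [-2.9, -1.4, -20.0]
width: 0.0378
finger_force: 13.1
time_s: 17.3
eef_pos: [0.4728, 0.044, 0.082]
tcp_rot: [0.001, -0.074, 0.997, 0.0]
ft_force: [1.3, 1.4, 5.5]
width: 0.0115
finger_force: 30.0
time_s: 17.7
eef_pos: [0.4728, 0.0442, 0.082]
tcp_rot: [0.001, 0.01, 1.0, 0.0]
ft_force: [1.5, 2.3, 6.3]
width: 0.0118
finger_force: 30.0
time_s: 18.6
eef_pos: [0.4723, 0.0438, 0.2498]
tcp_rot: [0.001, 0.01, 1.0, 0.0]
ft_force: [-0.1, 0.1, 0.3]
width: 0.0377
finger_force: 0.0
88.8587007112936 [ 9.97 17.33 -0.02]
```

```bash
python3 -m pendant '[3,5,0,-5,6,10,0,-9.6,10,15,0,-9.6,10,17.3,0,-9.6,10,17.3,0,-9.6,10,17.3,0,-9.6,10,17.3,0,-9.6]'
python3 - <<'E'
from h import *
r=knob('wrist','red',near=proj('wrist',[.376,.219,.105])[0]); print(r)
o=r[1].copy(); o[2]=.083; print('grasp',shift(o),'spin',spin_to(r[3]+90))
E
```

```text
time_s: 19.3
eef_pos: [0.3757, 0.2176, 0.2486]
tcp_rot: [-0.001, -0.073, 0.997, -0.001]
ft_force: [-0.1, -0.5, -0.6]
width: 0.0373
finger_force: 0.0
(array([319.5, 225.5], dtype=float32), array([0.37713117, 0.2201771 , 0.105     ]), [np.float64(0.04672261940603045), np.float64(0.01143324612246863)], np.float64(-171.81475365283586))
grasp [-0.18  0.26 16.58] spin 0.2
```

```bash
python3 -m pendant '[-0.2,0.2,5,0,-0.2,0.2,10,0,-0.2,0.2,14,0,-0.2,0.2,16.5,0,-0.2,0.2,16.5,0,-0.2,0.2,16.5,0,-0.2,0.2,16.5,0]' -0.2; python3 -m pendant '[0,0,0,0,0,0,0,0,0,0,0,0,0,0,0,0,0,0,0,0,0,0,0,0]' -1 30
python3 -m pendant '[0,0,0,5,0,0,0,9.6,0,0,0,9.6,0,0,0,9.6]'; python3 -m pendant '[0,0,0,0,0,0,0,0,0,0,0,0,0,0,-3,0,0,0,-8,0,0,0,-12,0,0,0,-12,0,0,0,-12,0]' 0
python3 - <<'E'
from h import *
print(yawof())
M=tool()[1]; t=calibration('wrist')['T_tool_cam'][:3,3]
for q in ([.6635,.178,0],[.541,.2985,0]):
    g=np.array(q)-M@np.array([t[0],t[1],0]); g[2]=.2; print(g,shift(g))
E
```

```text
time_s: 20.05
eef_pos: [0.3779, 0.2209, 0.0854]
tcp_rot: [0.001, -0.073, 0.997, 0.0]
ft_force: [0.6, -0.4, -0.5]
width: 0.0374
finger_force: 0.0
time_s: 20.65
eef_pos: [0.3777, 0.2198, 0.0848]
tcp_rot: [0.0, -0.073, 0.997, -0.001]
ft_force: [0.0, -10.0, 9.7]
width: 0.0116
finger_force: 30.0
time_s: 21.05
eef_pos: [0.3776, 0.2199, 0.0848]
tcp_rot: [0.0, 0.011, 1.0, -0.001]
ft_force: [0.4, -9.4, 9.0]
width: 0.0118
finger_force: 30.0
time_s: 21.85
eef_pos: [0.3775, 0.2213, 0.205]
tcp_rot: [0.001, 0.01, 1.0, 0.001]
ft_force: [-0.7, 0.1, -1.4]
width: 0.0468
finger_force: 0.0
88.87771587554916
[0.7350706  0.17597124 0.2       ] [-35.84  -3.83   0.54]
[0.6125706  0.29647124 0.2       ] [-23.36   7.98   0.53]
```

```bash
python3 -m pendant '[-5,2,0,0,-10,4,0,0,-15,6,0,0,-20,7,0,0,-23.4,8,0.5,0,-23.4,8,0.5,0,-23.4,8,0.5,0,-23.4,8,0.5,0]' ; python3 vial.py 1 b; python3 -m pendant '[-4,-4,0,0,-8,-8,0,0,-12.5,-11.8,0,0,-12.5,-11.8,0,0,-12.5,-11.8,0,0,-12.5,-11.8,0,0,-12.5,-11.8,0,0]'; python3 vial.py 0 b
```

```text
time_s: 22.65
eef_pos: [0.6118, 0.2961, 0.1986]
tcp_rot: [-0.001, 0.01, 1.0, -0.0]
ft_force: [-0.5, -0.7, 0.6]
width: 0.047
finger_force: 0.0
rows 30 [-0.007   0.0075]
bubble mm -5.249999999999963 8.25000000000005 mid 1.500000000000043
dark mm [-9.0, -8.7, -8.5, -8.2, -8.0, -7.7, 11.3, 11.5, 11.8, 12.0, 12.3, 12.5]
green -41.24999999999999 44.50000000000008
time_s: 23.4
eef_pos: [0.7345, 0.1775, 0.2]
tcp_rot: [0.0, 0.009, 1.0, 0.0]
ft_force: [-0.8, -0.1, -0.2]
width: 0.0469
finger_force: 0.0
rows 26 [-0.007   0.0055]
bubble mm -3.2499999999999614 10.500000000000052 mid 3.625000000000045
dark mm [-7.0, -6.7, -6.5, -6.2, -6.0, -5.7, 13.3, 13.5, 13.8, 14.0, 14.3, 14.5, 14.8]
green -37.99999999999999 44.75000000000008
```

The plate is level, with both bubbles within 0.3 mm of mid. Next, the jars.

Run:
```python
from h import *
for nm,q,z in(('tallA',(360,221),.1),('lowtop?',(419,216),.07),('B',(369,289),.1),('dish',(303,313),.016),('eyepiece',(436,332),.03),('slide',(312,194),.024),('ra',(282,150),.11),('rb',(337,155),.1)):
    print(nm,onz('top',q,z).round(3))
print('mat',onz('top',[[338,215],[432,206],[446,300],[349,309]],.004).round(3))
print(shift([.68,-.1,.25]), sensors.sense()['joints'].round(2))
```

```text
tallA [[ 0.617 -0.123  0.1  ]]
lowtop? [[ 0.642 -0.27   0.07 ]]
B [[ 0.455 -0.145  0.1  ]]
dish [[0.4   0.01  0.016]]
eyepiece [[ 0.362 -0.315  0.03 ]]
slide [[ 0.706 -0.003  0.024]]
ra [[0.79  0.071 0.11 ]]
rb [[ 0.784 -0.064  0.1  ]]
mat [[ 0.657 -0.072  0.004]
 [ 0.688 -0.318  0.004]
 [ 0.443 -0.348  0.004]
 [ 0.414 -0.105  0.004]]
[  4.96 -27.84  -5.02] [-0.41  0.67  0.22  1.24 -0.15  1.25  1.37]
```

```bash
python3 -m pendant '[0,-5,-5,0,1,-10,-7,0,2,-15,-7,0,3,-20,-7,0,4,-25,-7,0,5,-30,-7,0,5,-35,-7,0,5,-37,-7,0,5,-37,-7,0,5,-37,-7,0]' 1
python3 - <<'E'
from h import *
C=cam('wrist'); print(tool()[0],yawof())
im=snapshot('wrist'); cv2.imwrite('pics/w6.png',im[...,::-1])
for l in('low1','tall1'):
  for r in regions_of('wrist',l)[:3]: print(l,r['score'],r['bbox'])
im=snapshot('top'); cv2.imwrite('top1.png',im[...,::-1])
E
```

```text
time_s: 24.45
eef_pos: [0.6778, -0.1932, 0.2698]
tcp_rot: [0.0, 0.01, 1.0, 0.0]
ft_force: [-0.2, 1.4, 0.2]
width: 0.094
finger_force: 0.0
[ 0.67782014 -0.19317427  0.26977772] 88.81813159701093
low1 0.71 [537.7, 4.3, 102.3, 196.2]
low1 0.68 [222.0, 158.7, 53.0, 51.6]
low1 0.38 [351.3, 126.7, 76.5, 68.4]
tall1 0.74 [441.0, 1.8, 63.7, 26.5]
tall1 0.63 [353.5, 128.0, 72.1, 65.5]
tall1 0.59 [332.3, 0.0, 60.4, 44.4]
```

View pics/w6.png

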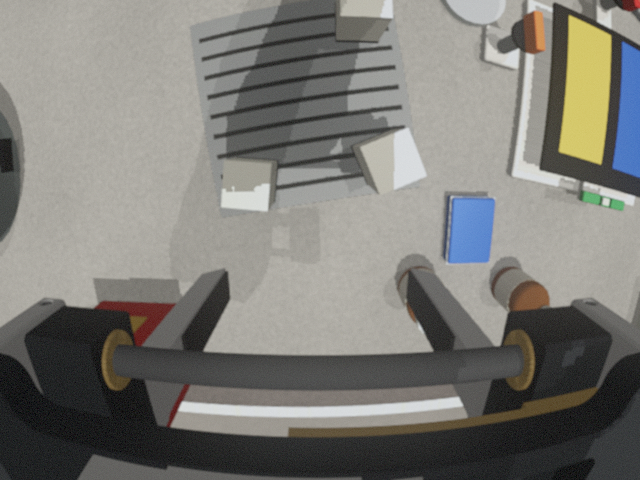

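The wrist view shows the low jar at about (248,185), tall A at about (390,160), and tall B at the top edge, about (363,20).

```bash
cat >> h.py <<'E'
from scipy.optimize import minimize
def boxfit(n,mask,dims,z0,x0,C,lying=False):
    """fit x,y,yaw of an upright box (dims along its x,y,z, underside z0) to a mask"""
    a,b,h=dims; L=np.array([[i*a/2,j*b/2,k*h] for i in(-1,1) for j in(-1,1) for k in(0,1)])
    m=mask.astype('uint8'); 
    def cost(p):
        w=L@R.from_euler('z',p[2]).as_matrix().T+[p[0],p[1],z0]
        uv=proj(n,w,C); im=np.zeros_like(m); cv2.fillConvexPoly(im,cv2.convexHull((uv*16).astype(np.int32)),1,shift=4)
        return 1-(im&m).sum()/max(1,(im|m).sum())
    best=min((minimize(cost,[x0[0],x0[1],y],method='Nelder-Mead',options=dict(initial_simplex=np.array([[x0[0],x0[1],y],[x0[0]+.01,x0[1],y],[x0[0],x0[1]+.01,y],[x0[0],x0[1],y+.2]]))) for y in x0[2:]),key=lambda r:r.fun)
    return best.x[:2].round(4),round(np.degrees(best.x[2]),1),round(best.fun,3)
def findmask(n,labels,P,C=None,rad=25):
    """network mask whose bbox centre is nearest the expected point P"""
    u=proj(n,P,C)[0]; c=[(np.hypot(*(np.array(r['bbox'][:2])+np.array(r['bbox'][2:])/2-u)),r['score'],r['mask']) for l in labels for r in regions_of(n,l) if r['bbox'][2]<150]
    c=[x for x in c if x[0]<rad]
    return max(c,key=lambda x:x[1])[2] if c else None
E
python3 - <<'E'
from h import *
C=cam('wrist'); snapshot('wrist'); J={'low':([.642,-.27],.066),'tA':([.617,-.123],.096),'tB':([.455,-.145],.096)}
CT=cam('top'); snapshot('top')
for n,c in(('wrist',C),('top',CT)):
  for k,(p,h) in J.items():
    m=findmask(n,('low1','tall1'),[*p,h/2],c)
    if m is None: print(n,k,'none'); continue
    print(n,k,boxfit(n,m,(.05,.05,h),.004,[*p,-.1,.3,.7],c))
E
```

```text
wrist low (array([ 0.6467, -0.2663]), np.float64(-6.9), np.float64(0.019))
wrist tA (array([ 0.6237, -0.1184]), np.float64(23.3), np.float64(0.024))
wrist tB (array([ 0.4561, -0.1414]), np.float64(-1.2), np.float64(0.011))
top low none
top tA none
top tB none
```

Run:
```python
from h import *
print(shift([.6467,-.2663,.036]),spin_to(83.1))
def arc(L,h0=.025):  # topple about leading edge, grip at height L
    r=np.hypot(h0,L); a0=np.arctan2(L,-h0)
    for t in range(0,91,10):
        a=a0-np.radians(t); print(t,'x',round((r*np.cos(a)+h0)*100,2),'z',round((L-r*np.sin(a))*100,2))
print('low');arc(.051);print('tall');arc(.080)
```

```text
[ 2.99 -7.38 23.35] 5.8
low
0 x -0.0 z 0.0
10 x 0.92 z -0.36
20 x 1.9 z -0.55
30 x 2.88 z -0.57
40 x 3.86 z -0.41
50 x 4.8 z -0.09
60 x 5.67 z 0.38
70 x 6.44 z 1.01
80 x 7.09 z 1.75
90 x 7.6 z 2.6
tall
0 x 0.0 z -0.0
10 x 1.43 z -0.31
20 x 2.89 z -0.37
30 x 4.33 z -0.18
40 x 5.73 z 0.26
50 x 7.02 z 0.94
60 x 8.18 z 1.83
70 x 9.16 z 2.91
80 x 9.94 z 4.15
90 x 10.5 z 5.5
```

```bash
python3 -m pendant '[3,-4,5,5.8,3,-7.4,9,5.8,3,-7.4,12,5.8,3,-7.4,12,5.8,3,-7.4,16,5.8,3,-7.4,20,5.8,3,-7.4,23.3,5.8,3,-7.4,23.3,5.8,3,-7.4,23.3,5.8]' 1 5; python3 -m pendant '[0,0,0,0,0,0,0,0,0,0,0,0,0,0,0,0,0,0,0,0,0,0,0,0]' -1 5
python3 -m pendant '[0.5,0,-0.2,0,0.9,0,-0.3,0,1.9,0,-0.5,0,2.9,0,-0.5,0,3.9,0,-0.3,0,4.8,0,0,0,5.7,0,0.4,0,5.7,0,0.4,0]'
python3 - <<'E'
from h import *
im=snapshot('scene'); cv2.imwrite('pics/s7.png',cv2.resize(im[200:360,120:340,::-1],None,fx=2.5,fy=2.5))
E
```

```text
time_s: 26.25
eef_pos: [0.6478, -0.2663, 0.0384]
tcp_rot: [0.001, 0.06, 0.998, -0.0]
ft_force: [-0.3, -0.3, 0.1]
width: 0.0944
finger_force: 0.0
time_s: 26.85
eef_pos: [0.6467, -0.2666, 0.0367]
tcp_rot: [0.0, 0.061, 0.998, -0.0]
ft_force: [0.7, 1.3, 2.7]
width: 0.0498
finger_force: 5.1
time_s: 27.65
eef_pos: [0.5891, -0.2595, 0.0324]
tcp_rot: [0.0, 0.061, 0.998, 0.0]
ft_force: [0.0, 0.5, -0.1]
width: 0.0501
finger_force: 5.0
```

View pics/s7.png

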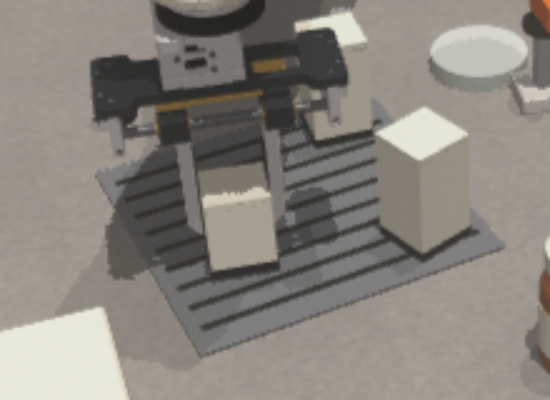

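The jar was lifted and moved along still upright instead of toppling. I'll release it, look again, and topple it by gripping near the leading top corner and pressing down.

```bash
python3 -m pendant '[0,0,0,0,0,0,0,0,0,0,0,0,0,0,-6,0,0,0,-12,0,-4,0,-18,0,-8,0,-20,0,-8,0,-20,0,-8,0,-20,0]' 1
python3 - <<'E'
from h import *
C=cam('wrist'); im=snapshot('wrist'); cv2.imwrite('w8.png',im[...,::-1])
m=findmask('wrist',('low1','tall1'),[.589,-.26,.04],C,60)
f=boxfit('wrist',m,(.05,.05,.066),.004,[.589,-.26,-.1,.3],C); print(f,tool()[0],yawof())
y=np.radians(f[1]); d=-np.array([np.cos(y),np.sin(y)])
print(shift([*(f[0]+d*.016),.041]),spin_to(90+f[1]))
# arc from pad (-9,56)
r=np.hypot(9,56); a0=np.arctan2(56,-9)
for t in range(0,91,10):
    a=a0-np.radians(t); print(t,round((r*np.cos(a)+9)/10,2),round((56-r*np.sin(a))/10,2))
E
```

```text
time_s: 28.6
eef_pos: [0.6725, -0.2693, 0.2351]
tcp_rot: [0.002, 0.06, 0.998, -0.001]
ft_force: [-0.7, -1.5, -0.8]
width: 0.0938
finger_force: 0.0
(array([ 0.5995, -0.2591]), np.float64(-6.8), np.float64(0.021)) [ 0.66850897 -0.26929959  0.23120096] 83.03355571572789
[ 8.54  0.17 19.04] -0.2
0 0.0 0.0
10 0.99 -0.07
20 1.97 0.03
30 2.92 0.3
40 3.81 0.73
50 4.61 1.31
60 5.3 2.02
70 5.85 2.84
80 6.26 3.74
90 6.5 4.7
```

```bash
python3 -m pendant '[4,0.2,0,0,8.5,0.2,5,0,8.5,0.2,8,0,8.5,0.2,12,0,8.5,0.2,16,0,8.5,0.2,19,0,8.5,0.2,19,0,8.5,0.2,19,0]' 1 8; python3 -m pendant '[0,0,0,0,0,0,0,0,0,0,0,0,0,0,0,0,0,0,0,0,0,0,0,0]' -1 8
python3 -m pendant '[0.3,0,0.3,0,1,0,0.3,0,2,0,0.4,0,2.9,0,0.7,0,3.8,0,1.1,0,3.8,0,1.1,0]'
python3 - <<'E'
from h import *
im=snapshot('scene'); cv2.imwrite('pics/s9.png',cv2.resize(im[200:360,120:340,::-1],None,fx=2.5,fy=2.5))
E
```

```text
time_s: 29.55
eef_pos: [0.5846, -0.2572, 0.0428]
tcp_rot: [-0.001, 0.061, 0.998, -0.0]
ft_force: [0.8, -0.4, 0.2]
width: 0.0942
finger_force: 0.0
time_s: 30.15
eef_pos: [0.5854, -0.2572, 0.0426]
tcp_rot: [0.0, 0.061, 0.998, -0.0]
ft_force: [-0.4, -0.1, 1.7]
width: 0.0501
finger_force: 8.0
time_s: 30.75
eef_pos: [0.5457, -0.2522, 0.0307]
tcp_rot: [-0.001, 0.061, 0.998, 0.0]
ft_force: [-0.0, -0.1, -1.7]
width: 0.0499
finger_force: 8.0
```

View pics/s9.png

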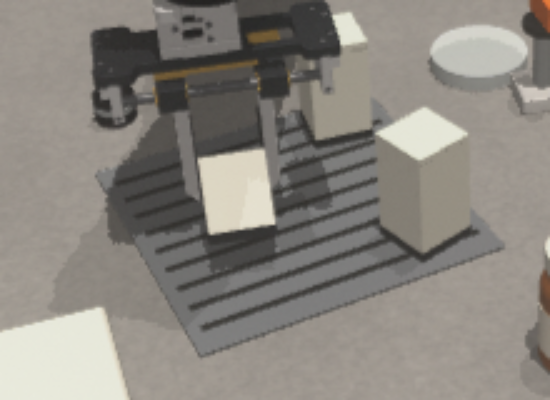

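The jar is tilting as planned: its near face leans away and the black band has lifted. I'll continue to about 65° and let it fall onto its side.

```bash
python3 -m pendant '[0.8,0,0.6,0,1.5,0,1.2,0,2,0,1.8,0,2.2,0,2,0,2.2,0,2,0]'; python3 -m pendant '[0,0,0,0,0,0,0,0,0,0,0,0,0,0,0,0,0,0,-5,0,-5,0,-12,0,-10,0,-18,0,-13,0,-18,0,-13,0,-18,0,-13,0,-18,0]' 0.6
python3 - <<'E'
from h import *
C=cam('wrist'); im=snapshot('wrist'); cv2.imwrite('pics/w10.png',im[100:400,100:500,::-1])
m=findmask('wrist',('low1','tall1'),[.52,-.25,.03],C,70)
if m is not None:
    print(m.sum()); f=boxfit('wrist',m,(.066,.05,.05),.004,[.53,-.25,-.1,.3],C); print(f,tool()[0],yawof())
E
```

```text
time_s: 31.3
eef_pos: [0.5252, -0.2497, 0.0109]
tcp_rot: [-0.0, 0.061, 0.998, 0.0]
ft_force: [-0.5, 0.2, -1.0]
width: 0.0499
finger_force: 8.0
time_s: 32.3
eef_pos: [0.6587, -0.2653, 0.1941]
tcp_rot: [0.002, 0.06, 0.998, -0.001]
ft_force: [0.2, -0.4, -0.4]
width: 0.0753
finger_force: 0.0
4584
(array([ 0.5428, -0.2504]), np.float64(-6.6), np.float64(0.021)) [ 0.65389158 -0.26550897  0.19057699] 83.03383344977061
```

View pics/w10.png

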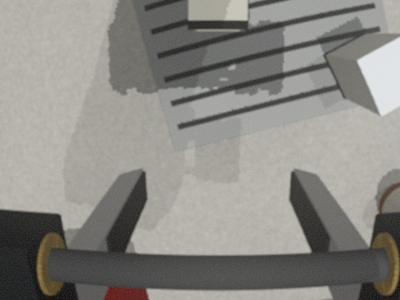

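It's lying at (.543,-.250) with its mouth toward +x; the black band shows at crop (218,25). Now I'll grip it loosely near the mouth and swing it up over the base edge.

```bash
python3 -c "
from h import *
print(shift([.5428+.021*.993,-.2504-.021*.115,.0105]))"
```

```text
[ 9.08  0.16 18.02]
```

```bash
python3 -m pendant '[5,0.2,2,0,9.1,0.2,5,0,9.1,0.2,8,0,9.1,0.2,12,0,9.1,0.2,16,0,9.1,0.2,18,0,9.1,0.2,18,0,9.1,0.2,18,0]' 1 3; python3 -m pendant '[0,0,0,0,0,0,0,0,0,0,0,0,0,0,0,0,0,0,0,0,0,0,0,0]' -1 3
python3 -m pendant '[0.5,0,-0.9,0,1.2,0,-1.7,0,2,0,-2.4,0,2.9,0,-2.9,0,3.9,0,-3.2,0,4.9,0,-3.4,0,5.9,0,-3.3,0,6.9,0,-3.1,0,7.9,0,-2.7,0,7.9,0,-2.7,0]'
python3 - <<'E'
from h import *
im=snapshot('scene'); cv2.imwrite('pics/s11.png',cv2.resize(im[200:360,120:340,::-1],None,fx=2.5,fy=2.5))
E
```

```text
time_s: 33.25
eef_pos: [0.5641, -0.2527, 0.0119]
tcp_rot: [-0.0, 0.061, 0.998, -0.0]
ft_force: [0.7, 0.5, -0.4]
width: 0.0938
finger_force: 0.0
time_s: 33.85
eef_pos: [0.5648, -0.2526, 0.0116]
tcp_rot: [0.0, 0.061, 0.998, -0.0]
ft_force: [-0.2, -0.3, 1.6]
width: 0.0502
finger_force: 3.0
time_s: 34.85
eef_pos: [0.4846, -0.2427, 0.0378]
tcp_rot: [-0.001, 0.061, 0.998, 0.0]
ft_force: [1.1, 0.1, -1.2]
width: 0.05
finger_force: 3.0
```

View pics/s11.png

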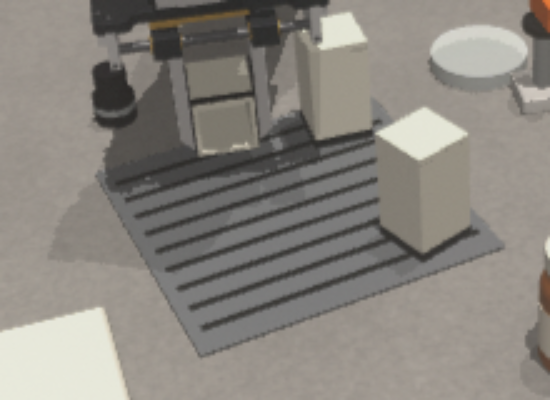

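```bash
python3 -m pendant '[0,0,-2,0,0,0,-2,0,0,0,-2,0]' 0.06; python3 -m pendant '[0,0,-2,0,0,0,0,0,0,0,-2,0,0,0,0,0,0,0,-2,0,0,0,0,0,0,0,0,0]' 0.065
python3 - <<'E'
from h import *
im=snapshot('scene'); cv2.imwrite('pics/s12.png',cv2.resize(im[180:340,120:340,::-1],None,fx=2.5,fy=2.5))
E
```

```text
time_s: 35.2
eef_pos: [0.4868, -0.2429, 0.0585]
tcp_rot: [0.0, 0.06, 0.998, -0.0]
ft_force: [-0.0, 1.0, -0.8]
width: 0.0499
finger_force: 3.0
time_s: 35.9
eef_pos: [0.4857, -0.2424, 0.0567]
tcp_rot: [-0.001, 0.06, 0.998, 0.0]
ft_force: [0.1, 0.2, 0.2]
width: 0.0497
finger_force: 0.2
```

View pics/s12.png

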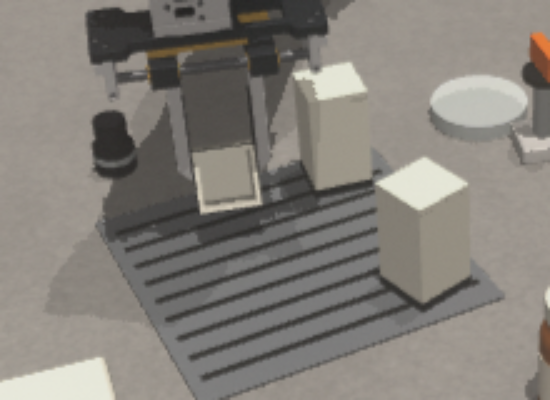

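```bash
cat >> h.py <<'E'
def pitchfit(h,n='scene',show=False):
    """jar tilt in the hand: angle of mouth axis above horizontal (deg), along tool -x; offsets of jar middle from grasp point"""
    snapshot(n); C=cam(n); p,M=tool(); g=p-M[:,2]*.019
    m=findmask(n,('low1','tall1'),g,C,60)
    if m is None: return None
    m=m.astype('uint8'); u=-M[:,0]; v=M[:,1]; 
    L=np.array([[i*.025,j*.025,k*h/2] for i in(-1,1) for j in(-1,1) for k in(-1,1)])
    def cost(q):
        a=np.radians(q[0]); ax=u*np.cos(a)+np.array([0,0,np.sin(a)]); si=np.cross(v,ax); w=L@np.array([si,v,ax])+g+u*q[1]+np.array([0,0,q[2]])
        im=np.zeros_like(m); cv2.fillConvexPoly(im,cv2.convexHull((proj(n,w,C)*16).astype(np.int32)),1,shift=4)
        return 1-(im&m).sum()/max(1,(im|m).sum())
    rs=[]
    for a0 in range(-60,91,15):
        c=-(h/2-.012)*np.array([np.cos(np.radians(a0)),np.sin(np.radians(a0))])
        s=np.array([a0,*c]); r=minimize(cost,s,method='Nelder-Mead',options=dict(initial_simplex=np.array([s,s+[12,0,0],s+[0,.008,0],s+[0,0,.008]]))); rs.append((round(r.fun,3),r.x.round(3).tolist()))
    return m.sum(),sorted(rs)[:4]
E
python3 - <<'E'
from h import *
print(pitchfit(.066)); print(pitchfit(.066,'top')); print(tool()[0])
E
```

```text
(np.uint64(1387), [(np.float64(1.0), [-60.0, -0.011, 0.018]), (np.float64(1.0), [-45.0, -0.015, 0.015]), (np.float64(1.0), [-30.0, -0.018, 0.01]), (np.float64(1.0), [-15.0, -0.02, 0.005])])
(np.uint64(618), [(np.float64(1.0), [-60.0, -0.011, 0.018]), (np.float64(1.0), [-45.0, -0.015, 0.015]), (np.float64(1.0), [-30.0, -0.018, 0.01]), (np.float64(1.0), [-15.0, -0.02, 0.005])])
[ 0.48638803 -0.24299851  0.05873648]
```

```bash
python3 -m pendant '[0,0,0,0,0,0,0,0,0,0,0,0,0,0,0,0]' 0.065
python3 - <<'E'
from h import *
p,M=tool(); g=p-M[:,2]*.019
for n in('scene','top','wrist'):
    snapshot(n); print(n,'grasp px',proj(n,g).round())
    for l in('low1','tall1'):
        for r in regions_of(n,l): print(l,round(r['score'],2),[round(x) for x in r['bbox']],int(r['mask'].sum()))
E
```

```text
time_s: 36.65
eef_pos: [0.4864, -0.243, 0.0586]
tcp_rot: [0.0, 0.061, 0.998, -0.0]
ft_force: [0.4, 0.5, 0.7]
width: 0.0501
finger_force: 0.5
scene grasp px [[208. 239.]]
low1 0.8 [195, 236, 33, 31] 701
tall1 0.87 [269, 245, 41, 59] 1928
tall1 0.58 [236, 206, 31, 55] 1318
top grasp px [[409. 278.]]
tall1 0.94 [357, 277, 28, 27] 596
tall1 0.8 [342, 207, 33, 35] 693
tall1 0.56 [176, 204, 106, 98] 7859
wrist grasp px [[316. 299.]]
low1 0.73 [265, 182, 108, 140] 13846
tall1 0.56 [420, 152, 167, 134] 17859
```

```bash
python3 - <<'E'
import re
s=open('h.py').read()
s=s.replace("return max(c,key=lambda x:x[1])[2] if c else None","return (min(c,key=lambda x:x[0]) if rad<0 or near else max(c,key=lambda x:x[1]))[2] if c else None").replace("def findmask(n,labels,P,C=None,rad=25):","def findmask(n,labels,P,C=None,rad=25,near=False):").replace("m=findmask(n,('low1','tall1'),g,C,60)","m=findmask(n,('low1','tall1'),g,C,80,True)")
open('h.py','w').write(s)
E
python3 -c "
from h import *
print(pitchfit(.066)); print(pitchfit(.066,'wrist'))"
```

```text
(np.uint64(674), [(np.float64(0.068), [37.249, -0.011, -0.036]), (np.float64(0.069), [31.75, -0.006, -0.031]), (np.float64(0.071), [31.289, -0.016, -0.038]), (np.float64(0.074), [36.347, -0.004, -0.031])])
(np.uint64(13639), [(np.float64(0.05), [29.546, -0.01, -0.038]), (np.float64(0.05), [29.823, -0.009, -0.038]), (np.float64(0.05), [29.893, -0.01, -0.038]), (np.float64(0.05), [30.985, -0.009, -0.04])])
```

The fit puts the jar at 30–37° of pitch, resting on its base edge and held near the upper mouth corner. I'll continue the arc from here.

```bash
python3 -m pendant '[0,0,0,0,0,0,0,0,0.7,0,-0.2,0,1.4,0,-0.3,0,2.1,0,-0.4,0,2.8,0,-0.4,0,3.5,0,-0.4,0,4.1,0,-0.3,0,4.1,0,-0.3,0]' -1 3; python3 -c "
from h import *
print(pitchfit(.066)); print(pitchfit(.066,'wrist'))"
```

```text
time_s: 38.3
eef_pos: [0.4446, -0.238, 0.0614]
tcp_rot: [-0.0, 0.061, 0.998, 0.0]
ft_force: [-0.3, 0.4, 1.1]
width: 0.0499
finger_force: 3.0
(np.uint64(913), [(np.float64(0.037), [59.833, -0.001, -0.038]), (np.float64(0.039), [59.311, 0.002, -0.036]), (np.float64(0.039), [60.396, -0.002, -0.038]), (np.float64(0.044), [59.008, 0.009, -0.031])])
None
```

```bash
python3 -m pendant '[0.7,0,0.2,0,1.4,0,0.4,0,2,0,0.7,0,2.6,0,1,0,3.2,0,1.4,0,3.2,0,1.4,0]' -1 3; python3 -c "
from h import *
print(pitchfit(.066)); print(tool()[0])"
```

```text
time_s: 39.2
eef_pos: [0.4127, -0.234, 0.047]
tcp_rot: [-0.001, 0.061, 0.998, 0.0]
ft_force: [0.2, 0.2, -1.6]
width: 0.0501
finger_force: 3.0
(np.uint64(906), [(np.float64(0.067), [71.907, -0.002, -0.04]), (np.float64(0.067), [101.871, 0.008, -0.033]), (np.float64(0.069), [71.461, -0.005, -0.042]), (np.float64(0.07), [70.936, 0.004, -0.036])])
[ 0.41399165 -0.23413958  0.04750047]
```

```bash
python3 -m pendant '[0,0,0,0,0,0,0,0,0,0,0,0,0,0,0,0,0,0,-5,0,0,0,-10,0,-4,0,-15,0,-8,0,-18,0,-8,0,-18,0,-8,0,-18,0]' 0.4
python3 - <<'E'
from h import *
for n in('wrist','scene'):
    C=cam(n); snapshot(n); m=findmask(n,('low1','tall1'),[.414,-.234,.035],C,70,True)
    if m is None: print('none'); continue
    for d in((.05,.05,.066),(.066,.05,.05)): print(n,m.sum(),boxfit(n,m,d,.004,[.414,-.234,-.1,.4],C))
E
```

```text
time_s: 40.35
eef_pos: [0.4949, -0.2439, 0.2286]
tcp_rot: [0.001, 0.06, 0.998, -0.0]
ft_force: [-0.4, 0.2, -1.3]
width: 0.066
finger_force: 0.0
wrist 3135 (array([ 0.433 , -0.2351]), np.float64(-6.5), np.float64(0.014))
wrist 3135 (array([ 0.4306, -0.2354]), np.float64(-6.9), np.float64(0.229))
scene 978 (array([ 0.4299, -0.2357]), np.float64(-7.8), np.float64(0.036))
scene 978 (array([ 0.4153, -0.2335]), np.float64(-8.3), np.float64(0.055))
```

Run:
```python
from h import *
im=snapshot('top'); hsv=cv2.cvtColor(im,cv2.COLOR_RGB2HSV); C=cam('top')
for nm,lo,hi in(('blue',(105,120,60),(125,255,255)),('yel',(22,100,60),(36,255,255))):
    m=cv2.inRange(hsv,lo,hi); k=np.zeros_like(m); k[200:310,175:275]=1; m*=k
    m=cv2.morphologyEx(m,cv2.MORPH_CLOSE,np.ones((5,5)))
    c=max(cv2.findContours(m,0,2)[0],key=cv2.contourArea); mm=np.zeros_like(m); cv2.drawContours(mm,[c],-1,1,-1)
    print(nm,boxfit('top',mm,(.18,.076,.0001),.06,[.53,.25 if nm=='blue' else .15,-.13],C))
w=snapshot('wrist'); u=proj('wrist',[[.433,-.235,.070],[.433,-.235,.070]])[0].astype(int); print(u,w[u[1]-14:u[1]+15:7,u[0]-26:u[0]+27:6].mean(2).round().astype(int))
print(shift([.433,-.235,.031]),spin_to(83.5), sensors.sense()['joints'].round(2))
```

```text
blue (array([0.5354, 0.2476]), np.float64(-8.2), np.float64(0.007))
yel (array([0.5216, 0.1483]), np.float64(-8.2), np.float64(0.01))
[318 155] [[162 139 165 170 165 171 166 164 121]
 [164 136 173 191 192 191 162 166 116]
 [163 141 188 191 191 191 162 169 118]
 [162 135 191 190 190 192 164 162 123]
 [164 151 188 191 189 192 165 164 127]]
[ 6.03  0.15 19.62] -0.5 [ 0.09  0.27  0.37  1.79 -0.11  1.1   1.95]
```

```bash
python3 -m pendant '[3,0.1,5,0,6,0.1,10,0,6,0.1,12,0,6,0.1,15,0,6,0.1,17.5,0,6,0.1,19.6,0,6,0.1,19.6,0,6,0.1,19.6,0]' 0.5; python3 -m pendant '[0,0,0,0,0,0,0,0,0,0,0,0,0,0,0,0,0,0,0,0]' -1 20;  python3 -m pendant '[0,0,-3,0,0,0,-7,0,0,0,-11,0,0,0,-14,0,0,0,-15,0,0,0,-15,0]'
python3 - <<'E'
from h import *
print(tool()[0],yawof(),shift([.5354,.2476,.18]),spin_to(81.8),sensors.sense()['joints'].round(2)); print(pitchfit(.066))
E
```

```text
time_s: 41.55
eef_pos: [0.4337, -0.2357, 0.0319]
tcp_rot: [-0.0, 0.061, 0.998, -0.0]
ft_force: [-0.4, -0.1, 0.3]
width: 0.0705
finger_force: 0.0
time_s: 42.05
eef_pos: [0.4343, -0.2357, 0.0323]
tcp_rot: [0.001, 0.061, 0.998, -0.0]
ft_force: [-1.9, 0.4, 9.8]
width: 0.05
finger_force: 20.0
time_s: 42.65
eef_pos: [0.4344, -0.2356, 0.1825]
tcp_rot: [0.001, 0.06, 0.998, -0.0]
ft_force: [0.5, 0.1, -1.3]
width: 0.0498
finger_force: 20.0
[ 0.43436988 -0.23561329  0.18245696] 83.07118836732818 [-4.2  49.19  0.24] 1.3 [ 0.1   0.22  0.39  1.97 -0.1   0.97  1.98]
(np.uint64(1082), [(np.float64(0.053), [94.852, -0.006, -0.014]), (np.float64(0.054), [65.384, -0.009, -0.017]), (np.float64(0.055), [68.552, -0.022, -0.024]), (np.float64(0.056), [68.365, -0.015, -0.02])])
```

```bash
python3 -m pendant '[0,4,0,0,0,8,0,0,-1,13,0,0,-1,18,0,0,-2,23,0,0,-2,28,0,0,-3,33,0,0,-3,38,0,0,-4,43,0,0,-4,45,0,1.3]'; python3 -m pendant '[-0.2,2,0,0,-0.2,4,0,0,-0.2,4.2,0,0,-0.2,4.2,0,0,-0.2,4.2,0,0]'
python3 - <<'E'
from h import *
print(tool()[0],yawof(),shift([.5354,.2476,.087]),spin_to(81.8),sensors.sense()['width'],sensors.sense()['finger_force'])
E
```

```text
time_s: 43.8
eef_pos: [0.5275, 0.2106, 0.1794]
tcp_rot: [-0.001, 0.07, 0.998, -0.0]
ft_force: [-1.1, -0.0, -1.2]
width: 0.0501
finger_force: 20.0
time_s: 44.3
eef_pos: [0.536, 0.2464, 0.1814]
tcp_rot: [-0.0, 0.072, 0.997, -0.0]
ft_force: [0.5, 0.2, -0.2]
width: 0.0494
finger_force: 20.0
[0.53604085 0.24636879 0.18135023] 81.68810184097667 [0.08 0.12 9.43] -0.1 0.049364876431269 19.999293386936188
```

```bash
python3 -m pendant '[0.1,0.1,3,0,0.1,0.1,6,0,0.1,0.1,8,0,0.1,0.1,8.8,0,0.1,0.1,9.1,0,0.1,0.1,9.2,0,0.1,0.1,9.2,0,0.1,0.1,9.2,0]';  python3 -m pendant '[0,0,0,0,0,0,0,0,0,0,0,0,0,0,0,0]' 0.4; python3 -m pendant '[0,0,-4,0,0,0,-8,0,0,0,-13,0,-5,0,-15,0,-10,0,-15,0,-10,0,-15,0,-10,0,-15,0]';python3 - <<'E'
from h import *
n='wrist';C=cam(n); snapshot(n); m=findmask(n,('low1','tall1'),[.5354,.2476,.09],C,40,True)
print(m.sum(),boxfit(n,m,(.05,.05,.066),.06,[.535,.247,-.14],C))
C=cam('top'); snapshot('top'); 
for k,p in(('tA',[.6237,-.1184]),('tB',[.456,-.1414])):
    m=findmask('top',('tall1',),[*p,.05],C,40,True)
    print(k,boxfit('top',m,(.05,.05,.096),.004,[*p,0,.4],C) if m is not None else None)
print(sensors.sense()['time_s'],tool()[0],yawof())
E
```

```text
time_s: 45.1
eef_pos: [0.5355, 0.2489, 0.0903]
tcp_rot: [0.001, 0.072, 0.997, 0.0]
ft_force: [0.3, 0.0, -1.3]
width: 0.0498
finger_force: 20.0
time_s: 45.5
eef_pos: [0.5351, 0.2488, 0.0895]
tcp_rot: [0.0, 0.072, 0.997, -0.0]
ft_force: [0.3, -0.2, -0.7]
width: 0.0656
finger_force: 0.0
time_s: 46.2
eef_pos: [0.6345, 0.2338, 0.2385]
tcp_rot: [-0.0, 0.072, 0.997, -0.0]
ft_force: [0.1, -0.1, -0.8]
width: 0.0658
finger_force: 0.0
4312 (array([0.5339, 0.25  ]), np.float64(-8.2), np.float64(0.012))
tA (array([ 0.6211, -0.1214]), np.float64(22.6), np.float64(0.027))
tB (array([ 0.4552, -0.1438]), np.float64(-1.3), np.float64(0.061))
46.5 [0.63335448 0.23492052 0.23985058] 81.81043282452694
```

```bash
python3 - <<'E'
from h import *
print(shift([.456,-.13,.24]),spin_to(-1.3))
r=np.hypot(9,85); a0=np.arctan2(85,-9)
for t in range(0,81,10):
    a=a0-np.radians(t); print(t,round((r*np.cos(a)+9)/10,2),round((85-r*np.sin(a))/10,2))
E
python3 -m pendant '[3,-3,0,8.5,6,-7,0,17,9,-11,0,25,12,-15,0,33,15,-20,0,41,18,-25,0,49,20,-30,0,57,22,-33,0,65,22.4,-33.5,0,73,22.4,-33.5,0,81]' 0.6
python3 - <<'E'
from h import *
print(tool()[0],yawof(),sensors.sense()['joints'].round(2))
n='wrist';C=cam(n); snapshot(n); m=findmask(n,('low1','tall1'),[.456,-.1414,.05],C,60,True)
f=boxfit(n,m,(.05,.05,.096),.004,[.456,-.1414,0],C); print(f); y=np.radians(f[1])
t=[*(f[0]+.016*np.array([np.sin(y),-np.cos(y)])),.070]; print(shift(t),spin_to(f[1]))
E
```

```text
[ 1.236e+01 -3.865e+01 -3.000e-02] 83.1
0 -0.0 0.0
10 1.49 -0.03
20 2.96 0.2
30 4.37 0.69
40 5.67 1.41
50 6.83 2.35
60 7.81 3.47
70 8.58 4.75
80 9.11 6.14
time_s: 47.5
eef_pos: [0.363, -0.0661, 0.2399]
tcp_rot: [0.0, 0.705, 0.709, 0.001]
ft_force: [-0.1, 0.8, -0.6]
width: 0.0752
finger_force: 0.0
[ 0.36298316 -0.06613043  0.23993528] 0.30561548034088726 [-0.33 -0.13  0.39  2.16  0.05  1.1   0.05]
(array([ 0.4565, -0.141 ]), np.float64(0.8), np.float64(0.509))
[-9.37  9.08 16.98] 0.1
```

```bash
python3 -m pendant '[-3,5,0,0.7,-6,9.3,0,1.4,-6,9.3,0,1.4,-6,9.3,0,1.4]' 0.6
python3 - <<'E'
from h import *
n='wrist';C=cam(n); snapshot(n); m=findmask(n,('low1','tall1'),[.456,-.1414,.05],C,60,True)
f=boxfit(n,m,(.05,.05,.096),.004,[.456,-.1414,0],C); print(f,m.sum())
for y in (f[1],-1.3): 
    y=np.radians(y); print(shift([*(np.array([.456,-.142])+.016*np.array([np.sin(y),-np.cos(y)])),.070]),spin_to(np.degrees(y)))
E
```

```text
time_s: 48.05
eef_pos: [0.4587, -0.1241, 0.2388]
tcp_rot: [-0.0, 0.71, 0.704, -0.001]
ft_force: [-1.0, -0.4, -0.1]
width: 0.0752
finger_force: 0.0
(array([ 0.4569, -0.142 ]), np.float64(-0.2), np.float64(0.033)) 4092
[-3.52 -0.1  16.94] -0.3
[-3.52 -0.13 16.94] 0.8
```

Now topple tall B toward −y, pads near the leading top corner, pressing down a little.

```bash
python3 -m pendant '[-3.5,-0.1,4,0,-3.5,-0.1,8,0,-3.5,-0.1,12,0,-3.5,-0.1,15,0,-3.5,-0.1,17,0,-3.5,-0.1,17,0,-3.5,-0.1,17,0]' 1 8; python3 -m pendant '[0,0,0,0,0,0,0,0,0,0,0,0,0,0,0,0,0,0,0,0,0,0,0,0]' -1 8
python3 -m pendant '[-0.5,0,0.3,0,-1.5,0,0.3,0,-2.2,0,0.4,0,-3,0,0.5,0,-3.7,0,0.8,0,-4.4,0,1,0,-5,0,1.4,0,-5.7,0,1.8,0,-5.7,0,1.8,0]'; python3 -m pendant '[-0.6,0,0.4,0,-1.1,0,0.9,0,-1.6,0,1.5,0,-2.1,0,2.1,0,-2.5,0,2.8,0,-2.8,0,3.4,0,-3.1,0,4,0,-3.1,0,4,0]'; python3 -c "
from h import *
print(shift([.456,-.2,.010])); print(yawof())"
```

```text
time_s: 48.9
eef_pos: [0.4567, -0.1583, 0.0704]
tcp_rot: [0.0, 0.711, 0.703, 0.0]
ft_force: [0.8, 0.4, 0.3]
width: 0.0939
finger_force: 0.0
time_s: 49.5
eef_pos: [0.4567, -0.1588, 0.0695]
tcp_rot: [0.0, 0.711, 0.703, -0.0]
ft_force: [0.8, 0.4, -1.0]
width: 0.0501
finger_force: 8.0
time_s: 50.4
eef_pos: [0.4558, -0.2169, 0.051]
tcp_rot: [0.0, 0.712, 0.703, -0.0]
ft_force: [-0.3, 0.3, -1.2]
width: 0.0503
finger_force: 8.0
time_s: 51.2
eef_pos: [0.4553, -0.2467, 0.0106]
tcp_rot: [-0.001, 0.711, 0.703, -0.0]
ft_force: [0.4, -0.1, -1.1]
width: 0.0498
finger_force: 8.0
[4.67 0.02 0.06]
-0.6549981368999498
```

```bash
python3 -m pendant '[0,0,0,0,0,0,0,0,0,0,0,0,0,0,-5,0,0,0,-10,0,-3,0,-15,0,-7,0,-20,0,-7,0,-20,0,-7,0,-20,0]' 0.6
python3 - <<'E'
from h import *
n='wrist';C=cam(n); snapshot(n); print(tool()[0])
m=findmask(n,('low1','tall1'),[.456,-.21,.03],C,70,True)
for d in((.05,.05,.096),(.05,.096,.05)): print(boxfit(n,m,d,.004,[.456,-.21,0],C),m.sum())
E
```

```text
time_s: 52.1
eef_pos: [0.4554, -0.3191, 0.2142]
tcp_rot: [0.002, 0.712, 0.702, 0.001]
ft_force: [-0.5, 0.0, -0.3]
width: 0.0754
finger_force: 0.0
[ 0.45510409 -0.31732088  0.21228289]
(array([ 0.4564, -0.2059]), np.float64(-1.1), np.float64(0.398)) 5756
(array([ 0.4563, -0.2183]), np.float64(-1.0), np.float64(0.023)) 5756
```

```bash
sed -i "s/def pitchfit(h,n='scene',show=False)/def pitchfit(h,n='scene',sg=-1)/; s/u=-M\[:,0\]; v=M\[:,1\]/u=sg*M[:,0]; v=M[:,1]/" h.py; python3 -c "
from h import *
print(shift([.4568,-.182,.0105]),spin_to(-1))"
```

```text
[13.35  0.08 20.02] 0.4
```

```bash
python3 -m pendant '[5,0.1,2,0,10,0.1,5,0,13.4,0.1,9,0,13.4,0.1,13,0,13.4,0.1,17,0,13.4,0.1,20,0,13.4,0.1,20,0,13.4,0.1,20,0]' 1 3; python3 -m pendant '[0,0,0,0,0,0,0,0,0,0,0,0,0,0,0,0,0,0,0,0,0,0,0,0]' -1 3
python3 -m pendant '[-0.3,0,-0.7,0,-0.6,0,-1.4,0,-1,0,-2.1,0,-1.4,0,-2.7,0,-1.9,0,-3.3,0,-2.4,0,-3.9,0,-2.4,0,-3.9,0,-2.4,0,-3.9,0]'; python3 -c "
from h import *
print(pitchfit(.096,'scene',1)); print(pitchfit(.096,'wrist',1))"
```

```text
time_s: 53.05
eef_pos: [0.4569, -0.1825, 0.0116]
tcp_rot: [-0.001, 0.711, 0.703, -0.001]
ft_force: [0.1, 0.7, 0.6]
width: 0.0939
finger_force: 0.0
time_s: 53.65
eef_pos: [0.4575, -0.1828, 0.0116]
tcp_rot: [0.0, 0.711, 0.703, 0.0]
ft_force: [-0.0, 0.4, 3.6]
width: 0.0499
finger_force: 3.0
time_s: 54.45
eef_pos: [0.4574, -0.2069, 0.0506]
tcp_rot: [0.0, 0.711, 0.703, 0.0]
ft_force: [1.0, 0.1, -0.5]
width: 0.0497
finger_force: 3.0
(np.uint64(1328), [(np.float64(0.214), [29.27, -0.029, -0.02]), (np.float64(0.216), [209.032, -0.029, -0.02]), (np.float64(0.217), [25.623, -0.03, -0.02]), (np.float64(0.217), [27.669, -0.03, -0.019])])
(np.uint64(14443), [(np.float64(0.133), [55.288, -0.019, -0.032]), (np.float64(0.133), [56.171, -0.017, -0.029]), (np.float64(0.141), [76.897, -0.005, -0.035]), (np.float64(0.141), [77.105, -0.005, -0.035])])
```

Tall B is pivoting as planned, at about 30°. I'll continue.

```bash
python3 -m pendant '[-0.6,0,-0.5,0,-1.2,0,-0.9,0,-1.9,0,-1.3,0,-2.5,0,-1.6,0,-3.3,0,-1.9,0,-4,0,-2.1,0,-4.8,0,-2.2,0,-5.5,0,-2.3,0,-5.5,0,-2.3,0]'; python3 -c "
from h import *
print(pitchfit(.096,'scene',1)); print(pitchfit(.096,'wrist',1))"
```

```text
time_s: 55.65
eef_pos: [0.4564, -0.2629, 0.0736]
tcp_rot: [0.0, 0.711, 0.703, -0.0]
ft_force: [-0.9, -0.6, -2.4]
width: 0.0499
finger_force: 3.0
(np.uint64(1367), [(np.float64(0.23), [32.897, -0.028, -0.024]), (np.float64(0.233), [32.812, -0.026, -0.024]), (np.float64(0.234), [32.887, -0.026, -0.024]), (np.float64(0.235), [31.792, -0.027, -0.023])])
(np.uint64(13483), [(np.float64(0.049), [54.182, -0.017, -0.032]), (np.float64(0.049), [54.361, -0.017, -0.031]), (np.float64(0.049), [54.37, -0.017, -0.031]), (np.float64(0.051), [54.857, -0.017, -0.03])])
```

```bash
python3 -m pendant '[-0.8,0,-0.2,0,-1.5,0,-0.3,0,-2.3,0,-0.3,0,-3.1,0,-0.3,0,-3.9,0,-0.2,0,-4.6,0,-0.1,0,-5.5,0,0.2,0,-5.5,0,0.4,0,-5.5,0,0.4,0]'; python3 -c "
from h import *
print(pitchfit(.096,'scene',1)); print(pitchfit(.096,'wrist',1))"
```

```text
time_s: 56.85
eef_pos: [0.4557, -0.3167, 0.069]
tcp_rot: [-0.0, 0.711, 0.703, -0.0]
ft_force: [-0.9, 0.6, -1.6]
width: 0.0501
finger_force: 3.0
(np.uint64(1443), [(np.float64(0.209), [37.536, -0.025, -0.027]), (np.float64(0.21), [39.853, -0.025, -0.026]), (np.float64(0.211), [39.498, -0.024, -0.026]), (np.float64(0.211), [39.729, -0.025, -0.026])])
(np.uint64(13601), [(np.float64(0.044), [53.577, -0.017, -0.033]), (np.float64(0.044), [53.58, -0.017, -0.033]), (np.float64(0.044), [53.723, -0.017, -0.033]), (np.float64(0.044), [53.754, -0.017, -0.033])])
```

```bash
python3 -m pendant '[0,0,0,0,0,0,0,0,-0.5,0,-0.1,0,-1,0,-0.1,0,-1.5,0,-0.2,0,-2,0,-0.2,0,-2.5,0,-0.2,0,-3,0,-0.1,0,-3,0,-0.1,0]' 0.064; python3 -c "
from h import *
print(pitchfit(.096,'scene',1)); print(pitchfit(.096,'wrist',1)[1][:2])"
```

```text
time_s: 58.05
eef_pos: [0.4555, -0.3476, 0.0704]
tcp_rot: [0.0, 0.711, 0.703, -0.0]
ft_force: [1.0, -0.2, -0.7]
width: 0.05
finger_force: 0.6
(np.uint64(1570), [(np.float64(0.152), [37.298, -0.014, -0.039]), (np.float64(0.158), [37.377, -0.014, -0.039]), (np.float64(0.159), [37.133, -0.014, -0.039]), (np.float64(0.159), [37.332, -0.014, -0.039])])
[(np.float64(0.028), [35.855, -0.008, -0.043]), (np.float64(0.028), [36.668, -0.008, -0.041])]
```

```bash
python3 -m pendant '[0,0,0,0,0,0,0,0,-0.8,0,-0.2,0,-1.6,0,-0.4,0,-2.4,0,-0.5,0,-3.3,0,-0.5,0,-4.2,0,-0.4,0,-5,0,-0.3,0,-5,0,-0.3,0]' -1 3; python3 -c "
from h import *
print(pitchfit(.096,'scene',1)); print(pitchfit(.096,'wrist',1)[1][:2])"
```

```text
time_s: 59.25
eef_pos: [0.4546, -0.3981, 0.0732]
tcp_rot: [0.0, 0.712, 0.703, -0.0]
ft_force: [-0.2, -0.2, -1.5]
width: 0.0005
finger_force: 0.0
(np.uint64(1687), [(np.float64(0.033), [1.114, 0.068, -0.06]), (np.float64(0.033), [2.086, 0.069, -0.06]), (np.float64(0.034), [-178.497, 0.068, -0.06]), (np.float64(0.034), [-178.109, 0.069, -0.06])])Traceback (most recent call last):
  File "<string>", line 3, in <module>
    print(pitchfit(.096,'scene',1)); print(pitchfit(.096,'wrist',1)[1][:2])
                                           ~~~~~~~~~~~~~~~~~~~~~~~~^^^
TypeError: 'NoneType' object is not subscriptable
```

Lost the grip: tall B fell back onto its side, fit at about y=-.33. I'll relocate it, carry it back onto the mat, and retry.

```bash
python3 -m pendant '[0,0,-4,0,0,0,-8,0,0,0,-12,0,-3,0,-15,0,-6,0,-15,0,-6,0,-15,0]' 1 3
python3 - <<'E'
from h import *
n='wrist';C=cam(n); snapshot(n); print(tool()[0])
m=findmask(n,('low1','tall1'),[.456,-.33,.03],C,70,True)
f=boxfit(n,m,(.05,.096,.05),.002,[.456,-.33,0],C); print(f,m.sum())
y=np.radians(f[1]); print(shift([*(f[0]+.036*np.array([-np.sin(y),np.cos(y)])),.011]),spin_to(f[1]))
E
```

```text
time_s: 60.15
eef_pos: [0.4534, -0.46, 0.2244]
tcp_rot: [0.001, 0.712, 0.702, -0.001]
ft_force: [0.2, 1.2, -0.9]
width: 0.0449
finger_force: 0.0
[ 0.45377706 -0.45798161  0.22355457]
(array([ 0.4543, -0.3271]), np.float64(-0.2), np.float64(0.011)) 5382
[16.48 -0.18 21.22] -0.4
```

```bash
python3 -m pendant '[5,0,3,0,10,-0.2,6,0,15,-0.2,9,0,16.5,-0.2,13,0,16.5,-0.2,17,0,16.5,-0.2,20,0,16.5,-0.2,21.1,0,16.5,-0.2,21.1,0]' 1 10; python3 -m pendant '[0,0,0,0,0,0,0,0,0,0,0,0,0,0,0,0,0,0,-1,0,0,0,-2,0,0,0,-2,0]' -1 10
python3 -m pendant '[3,0,-2,0,7,0,-2,0,11,0,-2,0,11,0,-1,0,11,0,-0.2,0,11,0,0,0,11,0,0,0]'; python3 -m pendant '[0,0,0,0,0,0,0,0,0,0,0,0]' 0.3 3; python3 -m pendant '[0,0,0,0,0,0,0,0,0,0,0,0,0,0,0,0]' -1 3
python3 -m pendant '[-0.3,0,-0.7,0,-0.6,0,-1.4,0,-1,0,-2.1,0,-1.4,0,-2.7,0,-1.9,0,-3.3,0,-2.4,0,-3.9,0,-3,0,-4.3,0,-3.6,0,-4.7,0,-3.6,0,-4.7,0]'; python3 -c "
from h import *
print(pitchfit(.096,'scene',1)[1][:2]); print(pitchfit(.096,'wrist',1)[1][:2])"
```

```text
time_s: 61.1
eef_pos: [0.4537, -0.2912, 0.0119]
tcp_rot: [-0.001, 0.711, 0.703, -0.0]
ft_force: [0.4, 0.8, 1.1]
width: 0.0941
finger_force: 0.0
time_s: 61.8
eef_pos: [0.455, -0.2922, 0.0342]
tcp_rot: [0.001, 0.711, 0.703, 0.0]
ft_force: [0.0, -0.2, -1.1]
width: 0.0501
finger_force: 10.0
time_s: 62.5
eef_pos: [0.4551, -0.183, 0.0322]
tcp_rot: [-0.0, 0.712, 0.702, -0.0]
ft_force: [0.1, -1.1, -1.1]
width: 0.0495
finger_force: 10.0
time_s: 62.8
eef_pos: [0.4555, -0.1823, 0.0326]
tcp_rot: [0.0, 0.711, 0.703, -0.0]
ft_force: [0.5, 0.4, 0.6]
width: 0.061
finger_force: 0.0
time_s: 63.2
eef_pos: [0.4555, -0.1819, 0.0325]
tcp_rot: [0.0, 0.711, 0.703, -0.0]
ft_force: [0.3, -1.1, 0.7]
width: 0.05
finger_force: 3.0
time_s: 64.1
eef_pos: [0.4552, -0.2188, 0.08]
tcp_rot: [0.0, 0.711, 0.703, 0.0]
ft_force: [0.6, 1.1, 0.7]
width: 0.0498
finger_force: 3.0
[(np.float64(0.132), [40.142, -0.02, -0.046]), (np.float64(0.133), [40.467, -0.02, -0.045])]
[(np.float64(0.034), [43.216, -0.017, -0.047]), (np.float64(0.034), [43.683, -0.017, -0.047])]
```

```bash
python3 -m pendant '[0,0,0.1,0,-0.6,0,0,0,-1.2,0,-0.1,0,-1.8,0,-0.2,0,-2.6,0,-0.3,0,-3.5,0,-0.4,0,-3.5,0,-0.4,0]' -1 5; python3 -c "
from h import *
print(pitchfit(.096,'scene',1)[1][:2]); print(pitchfit(.096,'wrist',1)[1][:2])"
```

```text
time_s: 65.1
eef_pos: [0.4544, -0.2543, 0.0835]
tcp_rot: [0.0, 0.712, 0.703, -0.0]
ft_force: [1.2, 0.1, 0.0]
width: 0.0502
finger_force: 5.0
[(np.float64(0.203), [58.963, -0.002, -0.043]), (np.float64(0.205), [59.505, -0.002, -0.044])]
[(np.float64(0.032), [57.285, -0.001, -0.044]), (np.float64(0.033), [57.812, -0.001, -0.044])]
```

```bash
python3 -m pendant '[-0.8,0,0.1,0,-1.7,0,0.2,0,-2.5,0,0.4,0,-3.3,0,0.6,0,-4,0,0.9,0,-4.8,0,1.2,0,-5,0,1.4,0,-5,0,1.4,0]' -1 5; python3 -c "
from h import *
print(pitchfit(.096,'scene',1)[1][:2]); print(pitchfit(.096,'wrist',1)[1][:2])"
```

```text
time_s: 66.2
eef_pos: [0.4539, -0.3031, 0.0691]
tcp_rot: [-0.0, 0.711, 0.703, -0.0]
ft_force: [0.3, 0.3, -0.9]
width: 0.0498
finger_force: 5.0
[(np.float64(0.309), [-87.204, 0.019, -0.034]), (np.float64(0.309), [-86.58, 0.019, -0.034])]
[(np.float64(0.03), [-90.057, 0.019, -0.035]), (np.float64(0.03), [-89.809, 0.019, -0.035])]
```

```bash
python3 -m pendant '[0,0,0,0,0,0,0,0,0,0,0,0,1,0,0,0,1.9,0,0.6,0,1.9,0,1.3,0,1.9,0,1.3,0,1.9,0,1.3,0]' 0.5; python3 -m pendant '[0,0,0,0,0,0,0,0,0,0,0,0,0,0,0,0,0,0,0,0]' -1 20;  python3 -c "
from h import *
print(tool()[0])"; python3 -m pendant '[0,0,-3,0,0,0,-7,0,0,0,-11,0,0,0,-14,0,0,0,-15,0,0,0,-15,0]'
python3 - <<'E'
from h import *
print(pitchfit(.096,'wrist',1)[1][:2])
print(shift([.477,.155,.205]),spin_to(-8.2),sensors.sense()['joints'].round(2),sensors.sense()['width'])
E
```

```text
time_s: 67.3
eef_pos: [0.4541, -0.2839, 0.0562]
tcp_rot: [-0.0, 0.711, 0.703, -0.0]
ft_force: [0.7, -0.6, 0.4]
width: 0.0706
finger_force: 0.0
time_s: 67.8
eef_pos: [0.4544, -0.2839, 0.0566]
tcp_rot: [0.0, 0.711, 0.703, -0.0]
ft_force: [-0.7, -0.3, 1.6]
width: 0.0499
finger_force: 20.0
[ 0.45439909 -0.28393     0.05663877]
time_s: 68.4
eef_pos: [0.4548, -0.2838, 0.2072]
tcp_rot: [0.001, 0.711, 0.703, 0.001]
ft_force: [-0.5, 0.6, -2.8]
width: 0.0498
finger_force: 20.0
[(np.float64(0.066), [83.977, 0.003, -0.029]), (np.float64(0.069), [-97.035, 0.005, -0.025])]
[4.385e+01 1.840e+00 2.000e-02] 7.6 [ 0.05  0.29  0.54  1.85 -0.17  1.05  0.65] 0.04973696587819433
```

```bash
python3 -m pendant '[4,0,0,0,8,0,0,0,13,0.5,0,0,18,1,0,0,23,1,0,0,28,1.5,0,0,33,1.8,0,3,38,1.8,0,7.6,42,1.8,0,7.6,43.9,1.8,0,7.6]'; python3 -m pendant '[0,0,0,0,0,0,0,0,0,0,0,0]'
python3 - <<'E'
from h import *
print(tool()[0],yawof(),shift([.477,.155,.1135]),spin_to(-8.2),sensors.sense()['width'],sensors.sense()['finger_force'])
n='wrist'; print(pitchfit(.096,'wrist',1)[1][:2])
E
```

```text
time_s: 69.55
eef_pos: [0.476, 0.1587, 0.2048]
tcp_rot: [-0.001, 0.755, 0.656, -0.001]
ft_force: [0.5, -0.3, -0.6]
width: 0.05
finger_force: 20.0
time_s: 69.85
eef_pos: [0.4771, 0.1538, 0.2058]
tcp_rot: [-0.0, 0.757, 0.654, -0.001]
ft_force: [-0.5, -0.9, -1.0]
width: 0.0498
finger_force: 20.0
[0.47710856 0.15376894 0.20581147] -8.327133713855112 [ 0.13 -0.02  9.23] -0.1 0.049781508386142884 19.99928444623947
[(np.float64(0.068), [83.246, 0.004, -0.028]), (np.float64(0.069), [83.513, 0.004, -0.028])]
```

```bash
python3 -m pendant '[0,0,3,0,0,0,6,0,0,0,8,0,0,0,8.9,0,0,0,9.2,0,0,0,9.3,0,0,0,9.3,0,0,0,9.3,0]';  python3 -m pendant '[0,0,0,0,0,0,0,0,0,0,0,0,0,0,0,0]' 0.4; python3 -m pendant '[0,0,-4,0,0,0,-8,0,0,0,-12,0,-4,0,-13,0,-8,0,-13,0,-8,0,-13,0,-8,0,-13,0]';python3 - <<'E'
from h import *
n='wrist';C=cam(n); snapshot(n); m=findmask(n,('low1','tall1'),[.477,.155,.11],C,50,True)
print(m.sum(),boxfit(n,m,(.05,.05,.096),.06,[.477,.155,-.14],C))
n='top';C=cam(n); snapshot(n)
m=findmask(n,('tall1',),[.6237,-.1184,.05],C,60,True)
print('tA',boxfit(n,m,(.05,.05,.096),.004,[.6237,-.1184,.4],C) if m is not None else None)
print(tool()[0],yawof(),sensors.sense()['joints'].round(2))
E
```

```text
time_s: 70.8
eef_pos: [0.4777, 0.1552, 0.1142]
tcp_rot: [0.0, 0.756, 0.654, 0.001]
ft_force: [0.4, 0.3, -0.4]
width: 0.0498
finger_force: 20.0
time_s: 71.2
eef_pos: [0.4773, 0.155, 0.1136]
tcp_rot: [0.0, 0.756, 0.654, 0.0]
ft_force: [0.7, 0.3, -0.7]
width: 0.0661
finger_force: 0.0
time_s: 71.9
eef_pos: [0.4658, 0.0755, 0.2437]
tcp_rot: [0.0, 0.757, 0.654, 0.0]
ft_force: [-0.1, 0.4, -0.2]
width: 0.0657
finger_force: 0.0
5100 (array([0.4786, 0.1563]), np.float64(-8.3), np.float64(0.028))
tA (array([ 0.6217, -0.1214]), np.float64(23.2), np.float64(0.043))
[0.46577239 0.07664113 0.24323987] -8.166761110053246 [-0.53  0.1   0.32  1.94 -0.04  1.1  -0.33]
```

```bash
python3 -c "
from h import *
print(shift([.639,-.112,.24]),spin_to(-66.8))"
```

```text
[-16.21  19.83   0.32] 58.6
```

```bash
python3 -m pendant '[-3,4,0,8,-6,8,0,16,-9,12,0,24,-13,16,0,32,-16.2,19.8,0.3,40,-16.2,19.8,0.3,48,-16.2,19.8,0.3,56,-16.2,19.8,0.3,58.6,-16.2,19.8,0.3,58.6,-16.2,19.8,0.3,58.6]' 1
python3 - <<'E'
from h import *
print(sensors.sense()['joints'].round(2))
n='wrist';C=cam(n); snapshot(n); m=findmask(n,('low1','tall1'),[.6237,-.1184,.05],C,60,True)
f=boxfit(n,m,(.05,.05,.096),.004,[.6237,-.1184,.4],C); print(f,m.sum()); y=np.radians(f[1])
print(shift([*(f[0]-.016*np.array([np.cos(y),np.sin(y)])),.070]),spin_to(f[1]-90))
E
```

```text
time_s: 73.15
eef_pos: [0.6386, -0.1123, 0.2402]
tcp_rot: [-0.0, 0.979, 0.202, -0.0]
ft_force: [0.3, 0.0, 0.4]
width: 0.094
finger_force: 0.0
[-0.29  0.49  0.59  1.53 -0.28  1.22 -0.82]
(array([ 0.6236, -0.1186]), np.float64(21.9), np.float64(0.04)) 3781
[-3.21 -0.08 17.05] 1.3
```

```bash
python3 -m pendant '[-3.2,-0.1,4,0.5,-3.2,-0.1,8,0.5,-3.2,-0.1,12,0.5,-3.2,-0.1,15,0.5,-3.2,-0.1,17,0.5,-3.2,-0.1,17,0.5,-3.2,-0.1,17,0.5]' 1 8; python3 -m pendant '[0,0,0,0,0,0,0,0,0,0,0,0,0,0,0,0,0,0,0,0,0,0,0,0]' -1 8
python3 -m pendant '[-0.5,0,0.3,0,-1.5,0,0.3,0,-2.2,0,0.4,0,-3,0,0.5,0,-3.7,0,0.8,0,-4.4,0,1,0,-5,0,1.4,0,-5.7,0,1.8,0,-5.7,0,1.8,0]'; python3 -m pendant '[-0.6,0,0.4,0,-1.1,0,0.9,0,-1.6,0,1.5,0,-2.1,0,2.1,0,-2.5,0,2.8,0,-2.8,0,3.4,0,-3.1,0,4,0,-3.1,0,4,0]'; python3 -m pendant '[0,0,0,0,0,0,0,0,0,0,0,0,0,0,-5,0,0,0,-10,0,-3,0,-15,0,-7,0,-20,0,-7,0,-20,0,-7,0,-20,0]' 0.6
python3 - <<'E'
from h import *
n='wrist';C=cam(n); snapshot(n); print(tool()[0],yawof())
m=findmask(n,('low1','tall1'),[.55,-.148,.03],C,80,True)
for d in((.05,.05,.096),(.096,.05,.05)): f=boxfit(n,m,d,.004,[.55,-.148,.4],C); print(f,m.sum())
y=np.radians(f[1]); print(shift([*(f[0]+.036*np.array([np.cos(y),np.sin(y)])),.0105]),spin_to(f[1]-90))
E
```

```text
time_s: 74.0
eef_pos: [0.609, -0.1248, 0.0712]
tcp_rot: [0.0, 0.98, 0.197, 0.0]
ft_force: [0.2, 0.5, -0.1]
width: 0.0939
finger_force: 0.0
time_s: 74.6
eef_pos: [0.6088, -0.1246, 0.0706]
tcp_rot: [0.0, 0.981, 0.196, 0.0]
ft_force: [-0.1, -1.4, -0.6]
width: 0.0498
finger_force: 7.9
time_s: 75.5
eef_pos: [0.5547, -0.1468, 0.0518]
tcp_rot: [-0.0, 0.981, 0.196, -0.001]
ft_force: [-0.3, -0.3, -1.4]
width: 0.0496
finger_force: 8.0
time_s: 76.3
eef_pos: [0.5269, -0.1585, 0.0116]
tcp_rot: [-0.0, 0.981, 0.196, -0.0]
ft_force: [-0.1, -0.2, -1.5]
width: 0.0498
finger_force: 8.0
time_s: 77.2
eef_pos: [0.4628, -0.1865, 0.2152]
tcp_rot: [0.0, 0.981, 0.196, 0.002]
ft_force: [0.8, -0.5, 0.2]
width: 0.0751
finger_force: 0.0
[ 0.46330184 -0.18538458  0.21352741] -67.35444881453056
(array([ 0.5616, -0.1476]), np.float64(22.7), np.float64(0.428)) 5651
(array([ 0.5588, -0.1442]), np.float64(22.4), np.float64(0.017)) 5651
[ 1.398e+01 -2.000e-02  2.013e+01] 0.3
```

```bash
python3 -m pendant '[5,0,2,0,10,0,5,0,14.2,0,9,0,14.2,0,13,0,14.2,0,16,0,14.2,0,18.6,0,14.2,0,18.6,0,14.2,0,18.6,0]' 1 3; python3 -m pendant '[0,0,0,0,0,0,0,0,0,0,0,0,0,0,0,0,0,0,0,0,0,0,0,0]' -1 3
python3 -m pendant '[-0.4,0,-0.7,0,-0.8,0,-1.4,0,-1.3,0,-2.1,0,-1.9,0,-2.7,0,-2.5,0,-3.2,0,-3.2,0,-3.8,0,-3.2,0,-3.8,0,-3.2,0,-3.8,0]'; python3 -c "
from h import *
print(pitchfit(.096,'scene',1)[1][:2]); print(pitchfit(.096,'wrist',1)[1][:2])"
```

```text
time_s: 78.15
eef_pos: [0.5937, -0.1307, 0.0259]
tcp_rot: [-0.0, 0.981, 0.196, -0.001]
ft_force: [0.4, -0.6, 0.8]
width: 0.094
finger_force: 0.0
time_s: 78.75
eef_pos: [0.594, -0.1307, 0.0266]
tcp_rot: [0.0, 0.981, 0.196, 0.0]
ft_force: [-0.3, 0.3, 2.9]
width: 0.0501
finger_force: 3.1
time_s: 79.55
eef_pos: [0.5645, -0.1431, 0.0647]
tcp_rot: [0.0, 0.981, 0.196, 0.0]
ft_force: [1.0, -0.6, 0.7]
width: 0.0501
finger_force: 3.0
[(np.float64(0.159), [28.664, -0.029, -0.035]), (np.float64(0.159), [28.79, -0.029, -0.035])]
[(np.float64(0.045), [50.269, -0.02, -0.042]), (np.float64(0.045), [50.591, -0.02, -0.042])]
```

```bash
python3 -m pendant '[-0.7,0,-0.4,0,-1.4,0,-0.7,0,-2.2,0,-1,0,-2.9,0,-1.2,0,-3.7,0,-1.4,0,-4.6,0,-1.5,0,-5.4,0,-1.5,0,-5.4,0,-1.5,0]'; python3 -c "
from h import *
print(pitchfit(.096,'scene',1)[1][:2]); print(pitchfit(.096,'wrist',1)[1][:2])"
```

```text
time_s: 80.65
eef_pos: [0.5134, -0.1645, 0.0795]
tcp_rot: [-0.0, 0.981, 0.196, -0.0]
ft_force: [0.3, 1.6, 2.4]
width: 0.0501
finger_force: 3.0
[(np.float64(0.123), [59.108, -0.005, -0.037]), (np.float64(0.124), [58.824, -0.004, -0.038])]
[(np.float64(0.024), [59.854, -0.004, -0.039]), (np.float64(0.024), [60.002, -0.004, -0.039])]
```

```bash
python3 -m pendant '[-0.8,0,0.1,0,-1.7,0,0.2,0,-2.5,0,0.4,0,-3.3,0,0.6,0,-4,0,0.9,0,-4.8,0,1.2,0,-4.8,0,1.2,0,-4.8,0,1.2,0]' -1 5; python3 -c "
from h import *
print(pitchfit(.096,'scene',1)[1][:2]); print(pitchfit(.096,'wrist',1)[1][:2])"
```

```text
time_s: 81.75
eef_pos: [0.4702, -0.1825, 0.0674]
tcp_rot: [0.0, 0.981, 0.196, -0.0]
ft_force: [-0.6, 0.3, -1.9]
width: 0.0499
finger_force: 5.0
[(np.float64(0.083), [-89.971, 0.017, -0.031]), (np.float64(0.084), [93.389, 0.015, -0.032])]
[(np.float64(0.026), [-88.657, 0.017, -0.031]), (np.float64(0.026), [91.152, 0.017, -0.031])]
```

```bash
python3 -m pendant '[0,0,0,0,0,0,0,0,0,0,0,0,1,0,0,0,1.7,0,0.6,0,1.7,0,1.1,0,1.7,0,1.1,0,1.7,0,1.1,0]' 0.5; python3 -m pendant '[0,0,0,0,0,0,0,0,0,0,0,0,0,0,0,0,0,0,0,0]' -1 20;  python3 -c "
from h import *
print(tool()[0])"; python3 -m pendant '[0,0,-3,0,0,0,-7,0,0,0,-11,0,0,0,-14,0,0,0,-15,0,0,0,-15,0]'
python3 - <<'E'
from h import *
print(pitchfit(.096,'wrist',1)[1][:2])
print(shift([.566,.142,.22]),spin_to(81.8),sensors.sense()['joints'].round(2),sensors.sense()['width'])
E
```

```text
time_s: 82.85
eef_pos: [0.4856, -0.1759, 0.0562]
tcp_rot: [-0.0, 0.981, 0.196, -0.0]
ft_force: [0.8, -0.4, -0.0]
width: 0.0708
finger_force: 0.0
time_s: 83.35
eef_pos: [0.486, -0.1758, 0.0566]
tcp_rot: [0.0, 0.981, 0.196, 0.0]
ft_force: [-0.9, -0.2, 3.4]
width: 0.0498
finger_force: 20.0
[ 0.48599708 -0.17584456  0.05664021]
time_s: 83.95
eef_pos: [0.4864, -0.1757, 0.2072]
tcp_rot: [0.0, 0.98, 0.197, 0.001]
ft_force: [0.6, -0.0, -2.0]
width: 0.0498
finger_force: 20.0
[(np.float64(0.065), [-97.631, 0.006, -0.024]), (np.float64(0.067), [-98.073, 0.007, -0.023])]
[ 19.68 -26.19  -1.51] 30.9 [-0.28  0.27  0.67  1.9  -0.19  1.04 -0.71] 0.050135011627543524
```

```bash
python3 -m pendant '[2,-3,-1,5,4,-6,-2.5,10,6,-9,-2.5,15,9,-12,-2.5,20,12,-15,-2.5,25,15,-19,-2.5,30.9,18,-23,-2.5,30.9,19.7,-26.2,-2.5,30.9,19.7,-26.2,-2.5,30.9,19.7,-26.2,-2.5,30.9]'; python3 -m pendant '[0,0,0,0,0,0,0,0]'
python3 - <<'E'
from h import *
print(tool()[0],yawof(),shift([.566,.142,.1135]),spin_to(81.8),sensors.sense()['width'],sensors.sense()['finger_force'])
print(pitchfit(.096,'wrist',1)[1][:2])
E
```

```text
time_s: 85.1
eef_pos: [0.5663, 0.1421, 0.2298]
tcp_rot: [0.001, 0.997, -0.071, -0.001]
ft_force: [0.3, -0.9, -1.4]
width: 0.0498
finger_force: 20.0
time_s: 85.3
eef_pos: [0.5668, 0.1405, 0.2312]
tcp_rot: [0.0, 0.997, -0.073, -0.0]
ft_force: [0.2, 0.1, -1.2]
width: 0.0501
finger_force: 20.0
[0.56676326 0.1405348  0.23116743] -98.34996877240917 [-0.09 -0.14 11.77] -0.1 0.050126765246535955 19.99783158302307
[(np.float64(0.065), [-96.457, 0.004, -0.028]), (np.float64(0.065), [83.649, 0.004, -0.028])]
```

```bash
python3 -m pendant '[0,-0.1,4,0,0,-0.1,8,0,0,-0.1,10,0,0,-0.1,11,0,0,-0.1,11.5,0,0,-0.1,11.8,0,0,-0.1,11.8,0,0,-0.1,11.8,0]';  python3 -m pendant '[0,0,0,0,0,0,0,0,0,0,0,0,0,0,0,0]' 0.4; python3 -m pendant '[0,0,-4,0,0,0,-8,0,0,0,-12,0,0,0,-14,0,-5,0,-14,0,-7,0,-14,0,-7,0,-14,0]';python3 - <<'E'
from h import *
n='wrist';C=cam(n); im=snapshot(n)
for k,p,h in(('tA',[.566,.142],.096),('tB',[.478,.156],.096),('low',[.534,.25],.066)):
    m=findmask(n,('low1','tall1'),[*p,.06+h/2],C,50,True)
    print(k,boxfit(n,m,(.05,.05,h),.06,[*p,-.14],C) if m is not None else None)
print(tool()[0],yawof(),sensors.sense()['joints'].round(2))
t=calibration('wrist')['T_tool_cam'][:3,3]; M=tool()[1]
for q in ([.6635,.178,0],[.541,.2985,0]):
    g=np.array(q)-M@np.array([t[0],t[1],0]); g[2]=.3; print(g,shift(g))
E
```

```text
time_s: 86.25
eef_pos: [0.5675, 0.143, 0.1143]
tcp_rot: [-0.0, 0.997, -0.072, 0.001]
ft_force: [-0.7, 0.2, -0.8]
width: 0.05
finger_force: 20.0
time_s: 86.65
eef_pos: [0.567, 0.1429, 0.1136]
tcp_rot: [-0.0, 0.997, -0.072, 0.0]
ft_force: [-0.1, 0.0, -0.1]
width: 0.0657
finger_force: 0.0
time_s: 87.35
eef_pos: [0.4958, 0.1537, 0.2539]
tcp_rot: [-0.001, 0.997, -0.071, -0.0]
ft_force: [1.1, 0.3, 0.3]
width: 0.0656
finger_force: 0.0
tA (array([0.5678, 0.1438]), np.float64(-8.3), np.float64(0.026))
tB None
low (array([0.5339, 0.2508]), np.float64(-8.2), np.float64(0.026))
[0.49827723 0.15255431 0.25328509] -98.28664368751132 [-0.89  0.21  0.62  1.83 -0.13  1.14 -1.94]
[0.59069491 0.18785353 0.3       ] [ 8.64 -4.82 -4.67]
[0.46819491 0.30835353 0.3       ] [ -5.22 -14.98  -4.68]
```

```bash
python3 -m pendant '[-2,-5,0,0,-4,-10,0,0,-5.2,-15,0,0,-5.2,-15,0,0,-5.2,-15,0,0,-5.2,-15,0,0]'; python3 vial.py 1 c; python3 -m pendant '[5,4,0,0,10,8,0,0,13.9,10.2,0,0,13.9,10.2,0,0,13.9,10.2,0,0,13.9,10.2,0,0]'; python3 vial.py 0 c
```

```text
time_s: 88.3
eef_pos: [0.4684, 0.3075, 0.2532]
tcp_rot: [0.0, 0.997, -0.073, 0.0]
ft_force: [0.5, -1.4, 1.1]
width: 0.0659
finger_force: 0.0
rows 30 [-0.0075  0.007 ]
bubble mm -5.749999999999964 12.250000000000053 mid 1.439655172413836
dark mm []
green -40.99999999999999 44.25000000000008
time_s: 88.95
eef_pos: [0.5908, 0.1865, 0.2535]
tcp_rot: [0.0, 0.997, -0.073, -0.0]
ft_force: [-0.8, 0.3, -0.4]
width: 0.0657
finger_force: 0.0
rows 25 [-0.006  0.006]
bubble mm -1.99999999999996 12.250000000000053 mid 5.125000000000046
dark mm []
green -36.49999999999999 44.75000000000008
```

```bash
python3 -m pendant '[0,0,-3,0,0,-5,-6,0,0,-10,-8,0,0,-15,-8,0,0,-20,-8,0,-4,-24,-8,0,-8,-24,-8,0,-8,-24,-8,0]'
python3 - <<'E'
from h import *
s=np.arange(-.045,.045,.00025)*1e3
for k in(1,0):
  for t in('b','c'):
    im=cv2.cvtColor(cv2.imread(f'vial{k}_{t}.png'),cv2.COLOR_BGR2HSV).astype(float)[19:28]
    V=im[...,2].mean(0); S=im[...,1].mean(0)
    L=(s>-13)&(s<-2); Rr=(s>9)&(s<19); l=s[L][V[L].argmin()]; r=s[Rr][V[Rr].argmin()]
    b=s[(S<60)&(V>130)&(s>l+1.2)&(s<r-1.2)]; print(k,t,'lines',l,r,'bubble',b.min(),b.max(),'off',round((b.min()+b.max()-l-r)/2,2))
a=snapshot('scene')[150:310,320:520]; n='top'; C=cam(n); b=snapshot(n)
for k,p,h in(('tA',[.566,.142],.096),('tB',[.478,.156],.096),('low',[.534,.25],.066)):
    m=findmask(n,('low1','tall1'),[*p,.06+h/2],C,40,True); print(k,boxfit(n,m,(.05,.05,h),.06,[*p,-.14],C) if m is not None else None)
f=np.hstack([cv2.resize(a,(400,320)),cv2.resize(b[120:360,130:460],(400,320))]); cv2.imwrite('pics/fin.png',f[...,::-1]); print(tool()[0])
E
```

```text
time_s: 89.8
eef_pos: [0.5393, 0.4429, 0.3333]
tcp_rot: [-0.001, 0.998, -0.067, -0.001]
ft_force: [-0.4, 1.0, -0.8]
width: 0.0658
finger_force: 0.0
1 b lines -8.499999999999966 12.000000000000052 bubble -5.249999999999963 8.25000000000005 off -0.25
1 c lines -8.999999999999966 11.500000000000052 bubble -5.749999999999964 8.000000000000048 off -0.13
0 b lines -6.249999999999964 14.000000000000053 bubble -3.2499999999999614 10.500000000000052 off -0.25
0 c lines -4.999999999999963 15.500000000000055 bubble -1.74999999999996 12.000000000000052 off -0.12
tA (array([0.5661, 0.1421]), np.float64(-11.0), np.float64(0.072))
tB (array([0.4777, 0.1547]), np.float64(-8.9), np.float64(0.052))
low (array([0.5336, 0.2486]), np.float64(-10.2), np.float64(0.062))
[0.54668682 0.43609415 0.33342752]
```

View pics/fin.png

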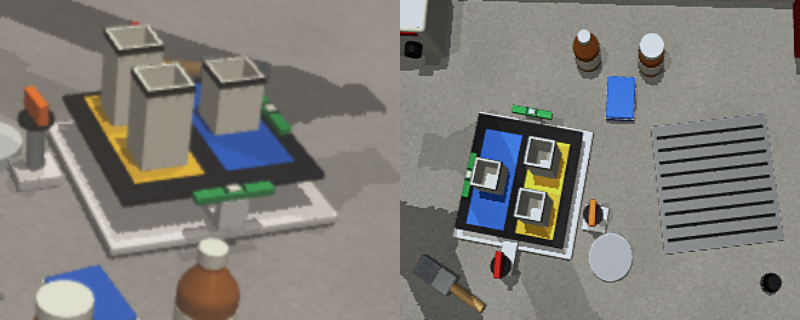

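The final picture shows all three jars mouth-up with their black rims on top. Two tall jars are on yellow (right half, about (541,155) and (533,207)) and the low jar is on blue (about (489,175)). The bubbles are centred, the mat is empty, and the other things are undisturbed.

```bash
python3 -c "
from station import hand_in
print(hand_in())"
```

```text
the job is handed in; nothing more can be done
None
```

The job is handed in: I levelled the plate before any jar went on it, both bubbles still read within 0.2 mm of mid, and the low jar (blue band) and two tall jars (yellow band) stand mouth-up, released and within about 3 mm of centre across their bands, with the other things showing no sign of being moved in the last picture.

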